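# Reassemble the slide press

### The arm

A 7-joint arm with a two-finger parallel gripper is mounted at the origin on a cart in front of the work surface, level with it; the furniture and walls round the work are solid. World frame = base frame: x ahead of the robot, y to its left, z up, the work surface at z = 0. Lengths are in m, angles in rad, forces in N, time in s.
With the tool pointing down it reaches from about 0.35 to 0.9 m from the base axis. Payload 7.2 kg.
Tool frame: the origin (TCP) lies at the very end of the fingers, on their centre line; the grasp point (between the pads) lies ctrl.grip_point_offset behind it (ctrl.grip_point_offset is the distance from the TCP to the grasp point, in m); z points along the fingers, y is the direction in which the jaws open and shut (so a half turn about z gives the same grasp; the last joint's range is limited). The gripper opens to 85 mm and grips with 20 to 120 N. Pads are 22 mm wide; open, the fingers measure 114 mm over their backs; the gripper's body (76 mm by 85 mm) begins 54 mm behind the grasp point. The pads swing forward as they close: fully open they stand 13 mm farther back than shut.
Start: joints at [1.256, 0.411, -0.013, 1.596, 0.006, 1.134, -0.082], TCP at [0.153, -0.606, 0.231] pointing down, gripper open.
Joint ranges: [-2.95, 2.95], [-0.29, 1.99], [-1.47, 1.44], [0.14, 2.54], [-1.03, 4.17], [0.13, 1.85], [-2.86, 2.86]. Speed limits (rad/s): [2.39, 2.39, 3.01, 3.01, 3.14, 3.14, 3.14].

### API

Orientations are given as a unit quaternion [x, y, z, w].
In Python, from cell import ctrl, vision gives the robot as it stands.
- The arm moves only by the tool step_arm, never from a script. Its argument "steps" is a list of rows, each a list of 7 numbers: the turn, a rotation vector about the tool's x, y, z in rad, then the shift along the tool's x, y, z in mm, then the opening, from 0 (shut) to 1 (fully open). A call has 1 to 5 rows; each row is the pose to reach, as a shift and turn from the pose measured when the call began, along the tool's axes at that moment; what a row does not reach only later rows make up. A row lasts 1/8 s, in which the tool goes at most 62.5 mm and 10.7 degrees, less where a joint would pass 70% of its speed; a pose out of reach is approached as far as the arm can. A call with a gripper value outside its range is refused whole. The fingers move at their own pace and stop on an object; "newtons" is the grip in N (left out, the last holds). Time passes only in rows, so rows that repeat a pose let the fingers close. It gives the time, the measured TCP pose, the force and the opening at its end, in the units of the state.
- ctrl.sense(): the state, without advancing time (a new reading comes with each control period).
- vision.capture(name): name is "side" or "top"; returns (picture, depth): 400x640x3 uint8, red, green, blue; 400x640 float32, m along the optical axis (not along the pixel's ray), 0 where there is no reading.
- vision.camera_params(name): a dict with "vfov" (degrees; the focal length in pixels is half the picture's height over the tangent of half this angle, whatever the lens; pixels are square), "cx", "cy" (the principal point, pixels), "R" (3x3) and "t" (3): a world point X has camera coordinates R X + t. Camera axes: x right, y down, z forward; pixel columns grow to the right and rows downward; lengths in m; the calibration is good to about 2 mm. A picture is of the moment at which its call begins. camera_params takes no time and is no camera call.
- ctrl.close_job(): hands the job in, once; it reports no verdict.
Trained networks look in the newest picture that a camera, given by its name, has taken for a name from the list of things; names that differ only in an ending like _2 or _b are one class to them, and where a whole thing is asked for, a point or a joint stands for the part that bears it (a point fixed in the world has none). Each returns a list of dicts, best first, with "score" (0 to 1); they miss things now and then, are a little off and sometimes report something else, mostly with a low value. They report only what shows in the picture. A call takes as long as a camera call.
- vision.search_frame(camera, query): "xyz" ([x, y, z] in m, in world coordinates, good to about 4 mm: the middle of the surface that is visible of it).
- vision.silhouettes(camera, query): "mask" (400x640 bool, what is visible of it).
The state is a dict: "clock": time; "joints": joint angles; "joint_vel": joint speeds; "effort": joint torques, N m; "tool_pos": TCP position; "ee_rot": TCP orientation; "force": force on the tool from outside, world axes, zero at the start; "torque": the same for the moment, N m; "grip_width": finger opening in m.
Only numpy, scipy, OpenCV 4.12 (cv2) and the standard library are available. Lean on these libraries where they do the work, as an engineer would, in place of code of your own. Each camera call takes 0.05 s, during which the arm holds its last target.

### The job

Put the cleaned slide press back together: slide every loose press plate over the two studs of the base until its holes drop over them and it lies flat, all in one stack, then set the steel closing weight on the top plate, between the studs, centred and square with the press. A plate may slip or be knocked aside on the way: put it right; leave the timer where it lies.

Things in the scene. Friction and masses are not known exactly. Their poses are not given: they have to be found in the camera images.
- press_pad (a point): The slide press base, fixed to the worktop: a grey foot 156 x 84 x 10 mm with a raised steel pad 128 x 40 mm on it. This point is the centre of the pad's upper face, 22 mm above the worktop; x runs along the pad's length, z up. Two upright steel studs, 10 mm in diameter, stand on the pad at x = -46 and +46 mm; they rise 62 mm above the pad, the last 5 mm tapering to 5 mm across.
- plate_1_center (a point): A loose dark steel-coloured metal press plate, 120 (x) x 50 (y) x 12 (z) mm, 0.18 kg, lying flat on the worktop at the start; this point is its centre, half-way up. Two 14 mm holes go right through at x = -46 and +46 mm, y = 0. All press plates are alike and the same either end first and either face up; three or four of them are there, absent ones read None.
- plate_2_center (a point): A loose dark steel-coloured metal press plate, 120 (x) x 50 (y) x 12 (z) mm, 0.18 kg, lying flat on the worktop at the start; this point is its centre, half-way up. Two 14 mm holes go right through at x = -46 and +46 mm, y = 0. All press plates are alike and the same either end first and either face up; three or four of them are there, absent ones read None.
- plate_3_center (a point): A loose dark steel-coloured metal press plate, 120 (x) x 50 (y) x 12 (z) mm, 0.18 kg, lying flat on the worktop at the start; this point is its centre, half-way up. Two 14 mm holes go right through at x = -46 and +46 mm, y = 0. All press plates are alike and the same either end first and either face up; three or four of them are there, absent ones read None.
- plate_4_center (a point): A loose dark steel-coloured metal press plate, 120 (x) x 50 (y) x 12 (z) mm, 0.18 kg, lying flat on the worktop at the start; this point is its centre, half-way up. Two 14 mm holes go right through at x = -46 and +46 mm, y = 0. All press plates are alike and the same either end first and either face up; three or four of them are there, absent ones read None.
- weight_rib (a point): The loose steel closing weight, about 0.35 to 0.65 kg: a block 66 (x) x 50 (y) x 24 (z) mm with an upright rib handle on top, 50 mm long (along x), 16 mm thick (y) and 30 mm tall, 54 mm tall over all. This point is on the rib, 41 mm above the underside, 13 mm below the rib's top; x along the rib, z up.
- weight_bottom (a point): The centre of the closing weight's underside, axes as for the rib.
- timer_center (a point): A small white desk timer, 58 x 62 x 20 mm, lying loose among the press parts; not to be moved. Its centre.

How it is judged:
On the way:
1. every press plate that is there lies flat, down over both studs of the base (horizontal distance between each of plate_1_center, plate_2_center, plate_3_center, plate_4_center and press_pad below 0.005 m and angle between the x axis of each of plate_1_center, plate_2_center, plate_3_center, plate_4_center and the x axis of press_pad, either way round below 0.08 rad and angle between the z axis of each of plate_1_center, plate_2_center, plate_3_center, plate_4_center and the z axis of press_pad, either way round below 0.05 rad and z of each of plate_1_center, plate_2_center, plate_3_center, plate_4_center in the frame of press_pad below 0.0475 m), for 0.2 s.
At the end, for the whole second after the job is handed in: Every plate present is down over both studs: centre within 5 mm of the pad's (from above) and under 47.5 mm above it, within 0.08 rad of its direction, level. The weight stands on them upright, within 6 mm and 0.1 rad of the pad, underside 30 to 53 mm above it (all of step 1 and horizontal distance between weight_bottom and press_pad below 0.006 m and angle between the x axis of weight_bottom and the x axis of press_pad, either way round below 0.1 rad and angle between weight_bottom's own z axis and vertical below 0.05 rad and z of weight_bottom in the frame of press_pad between 0.03 and 0.053 m); the robot touches nothing.
It fails at once if the timer is moved more than 50 mm (distance of timer_center from where it was at the start of the episode above 0.05 m).
Of plate_1, plate_2, plate_3, plate_4 only 3 to 4 are there at a start; the rules pass over those that are not, and their reading is None.
At some moment in a run one of plate_1, plate_2, plate_3, plate_4 may be knocked a few centimetres aside while the robot is not near it.
Once in a run the grip may slacken for a moment while it holds something.
It also fails if it takes over 210 s, if anything falls off the work surface, if the arm or the gripper's body presses on something with over 40 N, if the wrist force passes 120 N, or if a joint passes its speed limit or range.

## Working session

There is one attempt and no reset: what is moved stays moved. The work goes in short steps, Python scripts to look and compute and a tool call to move; the robot and the scene stay as the last step left them, time stands still between calls to the robot, and variables do not carry over. Pictures are saved under pics/ and viewed, and the job is handed in when it is done.

Besides the shell and the picture viewer there is one more tool, called after "Emit:" as name([rows], argument=value, ...), one row to a line, values as JSON. step_arm: Moves the arm, as the interface text tells. Its arguments: {"type":"object","properties":{"steps":{"type":"array"},"newtons":{"type":"number"}},"required":["steps"]}

```bash
ls; mkdir -p pics; cat > h.py <<'E'
import numpy as np, cv2
from cell import ctrl, vision
from scipy.spatial.transform import Rotation as Ro
def cap(n,f=None):
    im,d=vision.capture(n)
    if f: cv2.imwrite('pics/'+f,im[:,:,::-1])
    return im,d
def world(n,d):
    p=vision.camera_params(n); H,W=d.shape
    f=H/2/np.tan(np.radians(p['vfov'])/2)
    v,u=np.mgrid[0:H,0:W]
    c=np.stack([(u-p['cx'])/f*d,(v-p['cy'])/f*d,d],-1)
    return (c-np.array(p['t']))@np.array(p['R'])
E
python3 - <<'E'
from h import *
s=ctrl.sense();print(s, ctrl.grip_point_offset)
for n in('top','side'):
    im,d=cap(n,n+'0.png'); p=vision.camera_params(n); print(n,p)
    for q in('press_pad','plate_1_center','weight_rib','timer_center'):
        print(q,[(np.round(r['xyz'],3).tolist(),round(r['score'],2)) for r in vision.search_frame(n,q)])
E
```

```text
pics
{'clock': 0.0, 'joints': array([ 1.25579391,  0.41190204, -0.01272856,  1.59708042,  0.00559533,
        1.13434313, -0.0822031 ]), 'joint_vel': array([ 0.00115106, -0.00205663,  0.00077109, -0.00083935,  0.00132329,
       -0.0007229 , -0.00065441]), 'effort': array([-5.75057056e-04, -6.00623989e+01,  6.82019871e-01, -2.99417907e+01,
        1.38743085e-02,  1.03451571e-02, -2.24497029e-05]), 'tool_pos': array([ 0.15252829, -0.60555435,  0.23043679]), 'ee_rot': array([ 9.92393222e-01,  1.23105533e-01, -1.59048493e-04, -8.33651900e-04]), 'force': array([ 1.28019766, -0.16281013,  0.15412842]), 'torque': array([-1.53575974e-02, -3.10179520e-02, -5.56554664e-05]), 'grip_width': 0.08570972933499976} 0.0187
top {'vfov': 44.79988334912177, 'cx': 324.97051034004943, 'cy': 209.73475139665112, 'R': array([[ 0.01649326, -0.99974205,  0.01561397],
       [-0.98197415, -0.019137  , -0.18804401],
       [ 0.18829431, -0.01223106, -0.98203648]]), 't': array([0.22117587, 0.49388276, 0.92803293])}
press_pad [([0.486, 0.086, 0.007], 0.56)]
plate_1_center [([0.578, 0.206, 0.013], 0.89)]
weight_rib [([0.411, 0.296, 0.025], 0.57)]
timer_center [([0.425, 0.403, 0.017], 0.62)]
side {'vfov': 54.43664670722898, 'cx': 319.9083792005241, 'cy': 193.50041656169918, 'R': array([[-0.9431866 , -0.33197453, -0.01385463],
       [-0.13874606,  0.43140006, -0.8914278 ],
       [ 0.30190821, -0.83886048, -0.45295091]]), 't': array([0.55322748, 0.02223963, 0.92781312])}
press_pad [([0.485, 0.096, 0.016], 0.76)]
plate_1_center [([0.58, 0.213, 0.011], 0.81)]
weight_rib [([0.413, 0.314, 0.03], 0.58)]
timer_center [([0.427, 0.414, 0.018], 0.6)]
```

View pics/top0.png

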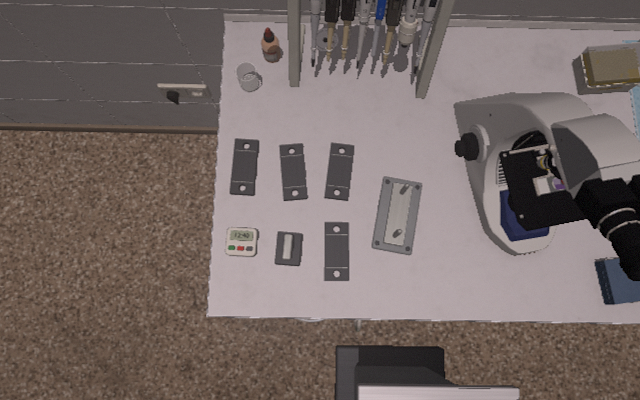

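View pics/side0.png

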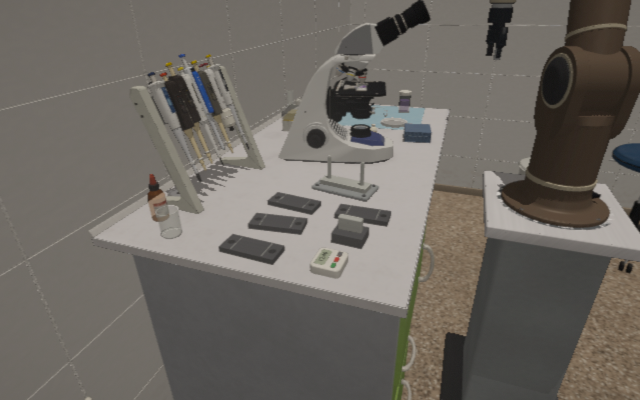

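The top view shows four plates at about (244,167), (293,172), (339,172) and (337,251), the base at (397,215), the weight at (288,249) and the timer at (241,242). Next I'll measure their poses.

```bash
cat >> h.py <<'E'
def raytoz(n,u,v,z):
    p=vision.camera_params(n); f=200/np.tan(np.radians(p['vfov'])/2)
    R=np.array(p['R']);t=np.array(p['t'])
    d=np.stack([(np.asarray(u,float)-p['cx'])/f,(np.asarray(v,float)-p['cy'])/f,np.ones(np.shape(u))],-1)@R
    c=-R.T@t
    return c+d*((z-c[2])/d[...,2])[...,None]
def rect(xy):
    (c,(w,h),a)=cv2.minAreaRect((xy*1000).astype(np.float32))
    a=np.radians(a)
    if w<h: a+=np.pi/2; w,h=h,w
    a=(a+np.pi/2)%np.pi-np.pi/2
    return np.round([c[0],c[1]],1),round(float(w),1),round(float(h),1),round(float(a),3)
def masks(n,q,z):
    for r in vision.silhouettes(n,q):
        if r['score']<.25: continue
        v,u=np.nonzero(r['mask'])
        P=raytoz(n,u,v,z); print(q,round(r['score'],2),'px',u.mean().round(),v.mean().round(),rect(P[:,:2]),len(u))
E
python3 - <<'E'
from h import *
im,d=cap('top')
masks('top','plate_1_center',.012)
masks('top','weight_rib',.024)
masks('top','press_pad',.01)
masks('top','timer_center',.02)
P=world('top',d); z=P[...,2]
for (u0,u1,v0,v1) in[(228,262,135,200),(276,312,138,205),(322,358,138,205),(320,353,217,285),(368,428,170,260),(270,306,228,270)]:
    s=z[v0:v1,u0:u1]; m=s>.005
    g=im[v0:v1,u0:u1].mean(-1)
    print((u0,v0),'tablez',np.median(s[~m]).round(4),'ztop',np.percentile(s[m],[10,50,95,99]).round(4),len(s[m]),rect(P[v0:v1,u0:u1][m][:,:2]))
    vv,uu=np.nonzero(g<110); Q=raytoz('top',uu+u0,vv+v0,.012);print('   dark',rect(Q[:,:2]))
cv2.imwrite('pics/crop0.png',cv2.resize(im[130:290,225:430,::-1],None,fx=3.7,fy=3.7,interpolation=cv2.INTER_CUBIC))
E
```

```text
plate_1_center 0.96 px 338.0 171.0 (array([580.3, 202.6]), 119.0, 49.8, -0.104) 1188
weight_rib 0.56 px 288.0 248.0 (array([413.6, 303.9]), 67.1, 50.9, -0.064) 836
press_pad 0.74 px 396.0 215.0 (array([489. ,  81.2]), 156.1, 84.0, -0.177) 2914
timer_center 0.85 px 241.0 241.0 (array([426.2, 399.4]), 63.3, 58.7, 1.524) 874
timer_center 0.69 px 288.0 248.0 (array([414.1, 304.1]), 67.5, 51.4, -0.059) 838
(228, 135) tablez 0.0004 ztop [0.0098 0.0123 0.0154 0.0175] 1313 (array([468.3, 356.5]), 385.3, 92.9, 0.38)
   dark (array([585.9, 400.9]), 122.4, 52.1, -0.041)
(276, 138) tablez 0.0005 ztop [0.01   0.0124 0.0154 0.0169] 1276 (array([473. , 286.6]), 339.5, 58.9, 0.091)
   dark (array([577. , 298.1]), 122.1, 50.8, 0.108)
(322, 138) tablez 0.0006 ztop [0.0101 0.0125 0.0155 0.0171] 1279 (array([476. , 211.6]), 343.7, 61.0, -0.126)
   dark (array([579.9, 201.1]), 122.0, 49.6, -0.107)
(320, 217) tablez 0.0006 ztop [0.0103 0.0127 0.0157 0.0169] 1385 (array([388.6, 205.9]), 167.6, 63.6, -0.051)
   dark (array([411.5, 205.5]), 119.2, 48.7, 0.008)
(368, 170) tablez 0.0006 ztop [0.0086 0.0126 0.0268 0.085 ] 2981 (array([430.3,  98.3]), 345.4, 156.4, -0.434)
   dark (array([488.1,  81. ]), 153.8, 82.4, -0.169)
(270, 228) tablez 0.0007 ztop [0.0222 0.0253 0.0556 0.0586] 843 (array([379.7, 296.1]), 168.9, 67.8, 0.256)
   dark (array([414.5, 302.4]), 67.5, 52.5, -0.059)
```

View pics/crop0.png

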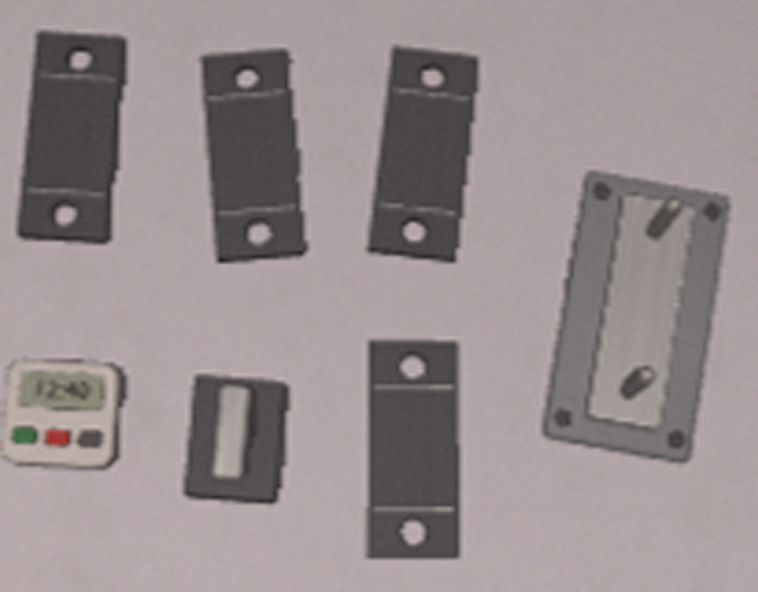

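```bash
cat >> h.py <<'E'
def go(x,y,z,yaw,verbose=True):
    """rows numbers to reach TCP (mm) with tool down, tool x at yaw"""
    s=ctrl.sense(); R=Ro.from_quat(s['ee_rot'])
    T=Ro.from_matrix(np.array([[np.cos(yaw),np.sin(yaw),0],[np.sin(yaw),-np.cos(yaw),0],[0,0,-1]]))
    rv=(R.inv()*T).as_rotvec(); d=R.inv().apply(np.array([x,y,z])-s['tool_pos']*1000)
    print('row',np.round(rv,3).tolist(),np.round(d,1).tolist(),'at',np.round(s['tool_pos']*1000,1),'t',round(s['clock'],2))
E
python3 - <<'E'
from h import *
for n in('top','side'):
    im,d=cap(n); P=world(n,d)[d>0]
    print(n)
    for y0 in np.arange(-.6,.5,.1):
        print(round(y0,1),end=': ')
        for x0 in np.arange(.0,.8,.08):
            m=(P[:,0]>x0)&(P[:,0]<x0+.08)&(P[:,1]>y0)&(P[:,1]<y0+.1)
            print(round(np.percentile(P[m,2],99),2) if m.sum()>3 else '-',end=' ')
        print()
for t in[(380,-350,300,0),(330,-100,300,0),(411.5,205.5,150,.005)]: go(*t)
E
```

```text
top
-0.6: -0.74 -0.74 -0.74 -0.74 - - - - - - 
-0.5: -0.74 -0.74 -0.74 0.0 - - - - 0.01 0.07 
-0.4: -0.74 -0.74 -0.74 0.04 0.04 0.04 0.01 - - 0.07 
-0.3: -0.74 -0.74 -0.74 0.01 0.01 0.06 0.0 - - 0.0 
-0.2: -0.65 0.0 -0.65 0.0 0.42 0.4 0.38 0.35 0.26 0.09 
-0.1: - 0.0 -0.65 0.0 0.0 0.21 0.21 0.27 0.23 0.06 
-0.0: - 0.0 -0.65 0.0 0.0 0.08 0.08 0.01 0.01 0.15 
0.1: -0.53 0.0 -0.65 0.0 0.02 0.02 0.02 0.02 0.01 0.11 
0.2: -0.74 -0.74 -0.74 0.0 0.03 0.05 0.02 0.02 0.01 0.08 
0.3: -0.74 -0.74 -0.74 0.0 0.05 0.06 0.02 0.02 0.01 0.07 
0.4: -0.74 -0.74 -0.74 0.0 0.01 0.02 0.02 0.02 0.01 0.06 
side
-0.6: -0.74 0.43 0.43 0.0 0.0 0.02 0.02 0.01 0.0 - 
-0.5: -0.74 -0.74 -0.74 0.0 0.04 0.04 0.01 0.0 0.0 - 
-0.4: - -0.74 -0.74 0.03 0.04 0.04 0.05 - - 0.07 
-0.3: - -0.74 -0.74 0.0 0.43 0.42 0.36 0.22 - 0.0 
-0.2: 0.0 0.0 -0.65 0.0 0.43 0.4 0.38 0.34 - 0.0 
-0.1: 0.43 0.29 -0.65 0.0 0.0 0.21 0.21 0.27 0.23 0.05 
-0.0: 0.4 0.02 -0.65 0.0 0.0 0.08 0.08 0.01 0.0 0.15 
0.1: 0.01 0.0 -0.65 0.0 0.01 0.02 0.02 0.01 0.0 0.1 
0.2: - - - 0.0 0.03 0.06 0.01 0.01 0.01 0.08 
0.3: - - - 0.0 0.05 0.06 0.01 0.01 0.01 0.07 
0.4: - - - 0.0 0.0 0.02 0.01 0.01 0.0 0.05 
row [0.0, -0.0, 0.247] [283.0, -192.8, -68.7] at [ 152.7 -606.1  231.4] t 0.85
row [0.0, -0.0, 0.247] [295.6, -447.4, -68.7] at [ 152.7 -606.1  231.4] t 0.85
row [0.0, -0.0, 0.242] [449.3, -723.8, 81.3] at [ 152.7 -606.1  231.4] t 0.85
```

```bash
python3 - <<'E'
from h import *
for n in('top','side'):
    im,d=cap(n); P=world(n,d)[d>0]
    m=(P[:,2]>.1)&(P[:,0]>.22)&(P[:,0]<.8)&(P[:,1]>-.5)&(P[:,1]<.1)
    Q=P[m]
    for x in np.arange(.22,.6,.04):
        k=(Q[:,0]>x)&(Q[:,0]<x+.04)
        if k.sum(): print(n,round(x,2),k.sum(),Q[k].min(0).round(3),Q[k].max(0).round(3))
E
```

```text
top 0.34 638 [ 0.341 -0.162  0.382] [ 0.38  -0.132  0.426]
top 0.38 1161 [ 0.38  -0.172  0.347] [ 0.42  -0.122  0.423]
top 0.42 2577 [ 0.42  -0.202  0.201] [ 0.46  -0.085  0.403]
top 0.46 3503 [ 0.46  -0.198  0.204] [ 0.5   -0.076  0.388]
top 0.5 3706 [ 0.5   -0.195  0.201] [ 0.54  -0.068  0.383]
top 0.54 2542 [ 0.54  -0.192  0.204] [ 0.58  -0.063  0.37 ]
top 0.58 2702 [ 0.58  -0.186  0.1  ] [ 0.62  -0.036  0.336]
side 0.34 298 [ 0.342 -0.22   0.375] [ 0.38  -0.133  0.435]
side 0.38 387 [ 0.38  -0.22   0.348] [ 0.42  -0.123  0.435]
side 0.42 522 [ 0.42  -0.234  0.204] [ 0.46  -0.084  0.404]
side 0.46 940 [ 0.46  -0.267  0.125] [ 0.5   -0.076  0.394]
side 0.5 1374 [ 0.5   -0.261  0.126] [ 0.54  -0.068  0.381]
side 0.54 1018 [ 0.54  -0.249  0.122] [ 0.58  -0.063  0.367]
side 0.58 1104 [ 0.58  -0.241  0.1  ] [ 0.62  -0.04   0.299]
```

Emit:
step_arm([
  [0,0,0,0,0,-62,1],
  [0,0,0,0,0,-124,1],
  [0,0,0,0,0,-186,1],
  [0,0,0,0,0,-248,1],
  [0,0,0,0,0,-310,1],
])

```text
clock: 1.58
tool_pos: [0.1525, -0.6056, 0.5437]
ee_rot: [0.992, 0.123, 0.0, 0.0]
force: [0.1, -1.8, 1.3]
grip_width: 0.0851
```

```bash
python3 - <<'E'
from h import *
for t in[(360,-430,540,0.2),(450,-230,540,0),(460,100,540,0),(411.5,205.5,150,.0)]: go(*t)
E
```

```text
row [0.001, -0.0, 0.047] [244.1, -119.6, 3.6] at [ 152.5 -605.6  543.7] t 1.57
row [0.001, -0.0, 0.247] [380.3, -291.5, 3.5] at [ 152.5 -605.6  543.7] t 1.57
row [0.001, -0.0, 0.247] [470.5, -609.1, 3.2] at [ 152.5 -605.6  543.7] t 1.57
row [0.001, -0.0, 0.247] [449.3, -723.6, 393.1] at [ 152.5 -605.6  543.7] t 1.57
```

Emit:
step_arm([
  [0,0,0.02,56,-28,0,1],
  [0,0,0.04,112,-56,0,1],
  [0,0,0.06,168,-84,0,1],
  [0,0,0.08,214,-115,0,1],
  [0,0,0.1,250,-145,0,1],
])

```text
clock: 2.2
tool_pos: [0.3611, -0.4018, 0.5436]
ee_rot: [0.997, 0.074, 0.0, 0.0]
force: [0.9, 0.2, 0.9]
grip_width: 0.0854
```

```bash
python3 - <<'E'
from h import *
for t in[(450,-230,540,0),(460,100,540,0),(411.5,205.5,150,.0)]: go(*t)
E
```

```text
row [0.001, -0.0, 0.148] [113.2, -156.9, 3.5] at [ 361.1 -401.8  543.6] t 2.2
row [0.001, -0.0, 0.148] [171.8, -481.8, 3.3] at [ 361.1 -401.8  543.6] t 2.2
row [0.001, -0.0, 0.148] [139.2, -593.6, 393.2] at [ 361.1 -401.8  543.6] t 2.2
```

Emit:
step_arm([
  [0,0,0.03,35,-50,0,1],
  [0,0,0.06,70,-100,0,1],
  [0,0,0.09,105,-150,0,1],
  [0,0,0.12,125,-208,0,1],
  [0,0,0.148,140,-266,0,1],
])

```text
clock: 2.82
tool_pos: [0.4606, -0.1159, 0.5433]
ee_rot: [1.0, -0.0, 0.0, 0.0]
force: [0.5, 0.8, 0.4]
grip_width: 0.0857
```

```bash
python3 - <<'E'
from h import *
for t in[(450,100,500,0),(411.5,205.5,250,.0)]: go(*t)
E
```

```text
row [0.001, -0.001, -0.001] [-10.7, -216.0, 43.1] at [ 460.6 -115.9  543.3] t 2.83
row [0.001, -0.001, -0.001] [-49.4, -321.6, 293.0] at [ 460.6 -115.9  543.3] t 2.83
```

Emit:
step_arm([
  [0,0,0,-5,-60,0,1],
  [0,0,0,-10,-120,0,1],
  [0,0,0,-20,-180,10,1],
  [0,0,0,-30,-235,40,1],
  [0,0,0,-40,-270,90,1],
])

```text
clock: 3.45
tool_pos: [0.4203, 0.1571, 0.4536]
ee_rot: [1.0, 0.001, 0.002, -0.0]
force: [1.5, 0.3, -0.5]
grip_width: 0.0854
```

Emit:
step_arm([
  [0,0,0,-2,-15,60,1],
  [0,0,0,-5,-30,120,1],
  [0,0,0,-9,-50,180,1],
  [0,0,0,-9,-51,240,1],
  [0,0,0,-9,-51,300,1],
])

```text
clock: 4.08
tool_pos: [0.4125, 0.2085, 0.1521]
ee_rot: [1.0, 0.001, 0.003, -0.001]
force: [1.5, -0.6, -0.7]
grip_width: 0.0855
```

```bash
python3 - <<'E'
from h import *
go(411.5,205.5,4,.006)
im,d=cap('top','t1.png');cap('side','s1.png')
E
```

```text
row [-0.001, -0.005, -0.003] [-1.8, 3.1, 148.1] at [412.5 208.5 152.1] t 4.08
```

View pics/t1.png

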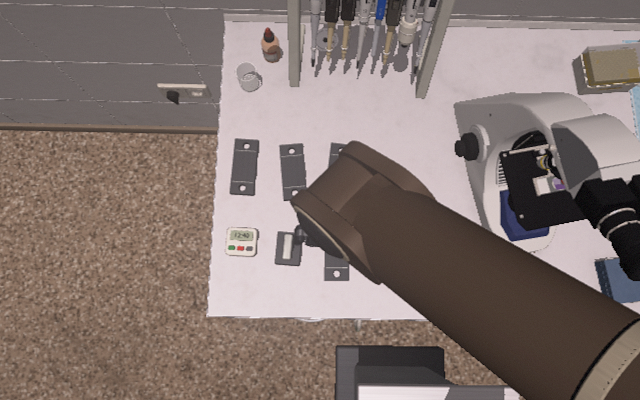

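View pics/s1.png

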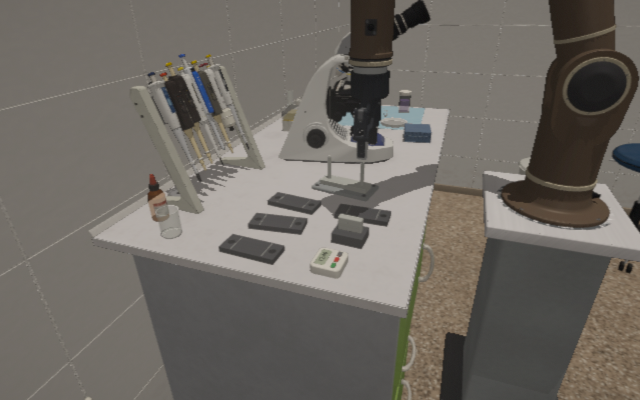

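The side view shows the gripper around (362,125), above the plate at (362,215). The arm hides that plate in the top view. Descending now.

Emit:
step_arm([
  [0,0,0,0,2,50,1],
  [0,0,0,-1,3,100,1],
  [0,-0.003,-0.003,-2,3,130,1],
  [0,-0.003,-0.003,-2,3,144,1],
  [0,-0.003,-0.003,-2,3,148,1],
])

```text
clock: 4.8
tool_pos: [0.4075, 0.2032, 0.0018]
ee_rot: [1.0, 0.003, -0.003, 0.001]
force: [-0.2, 0.1, 0.5]
grip_width: 0.0852
```

```bash
python3 - <<'E'
from h import *
go(411.5,205.5,4,.006); print(ctrl.sense()['force'])
im,d=cap('side')
cv2.imwrite('pics/s2.png',cv2.resize(im[100:260,270:450,::-1],None,fx=4,fy=3.7))
E
```

```text
row [0.003, 0.007, -0.001] [4.0, -2.3, -2.2] at [407.5 203.2   1.8] t 4.8
[-0.15813364  0.12164679  0.54009244]
```

View pics/s2.png

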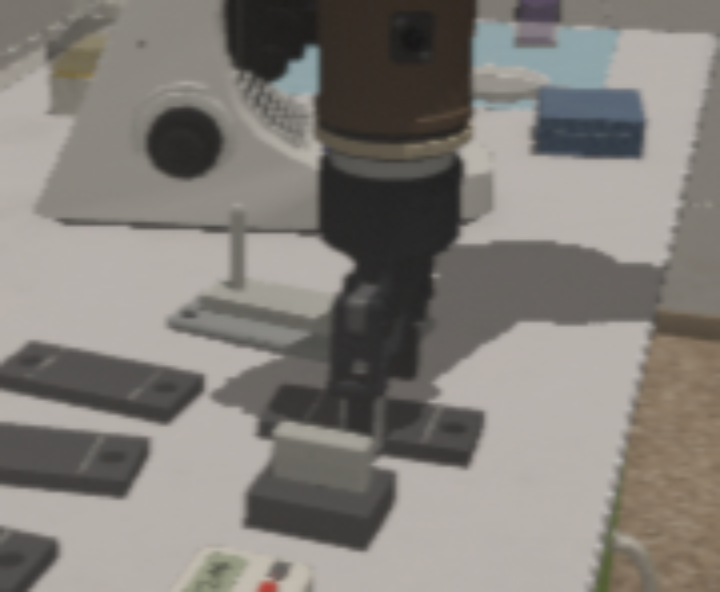

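Emit:
step_arm([
  [0.003,0.006,0,4,-2,-2,1],
  [0.003,0.006,0,4,-2,-2,1],
  [0.003,0.006,0,4,-2,-2,0.4],
  [0.003,0.006,0,4,-2,-2,0.3],
  [0.003,0.006,0,4,-2,-2,0.3],
], newtons=50)

```text
clock: 5.48
tool_pos: [0.4115, 0.2052, 0.0043]
ee_rot: [1.0, 0.003, 0.0, -0.0]
force: [-1.5, -2.2, 10.6]
grip_width: 0.0481
```

Emit:
step_arm([
  [0,0,0,0,0,0,0.2],
  [0,0,0,0,0,0,0.2],
  [0,0,0,0,0,0,0.2],
])

```text
clock: 5.85
tool_pos: [0.4114, 0.2052, 0.0043]
ee_rot: [1.0, 0.003, -0.0, 0.0]
force: [-1.1, -1.0, 3.9]
grip_width: 0.0481
```

```bash
python3 - <<'E'
from h import *
go(411.5,205.5,4,.006); print(ctrl.sense()['force'])
E
```

```text
row [0.0, 0.0, -0.0] [0.1, -0.3, 0.3] at [411.4 205.2   4.3] t 5.85
[-1.08239663 -0.96568555  3.87364461]
```

Emit:
step_arm([
  [0,0,0,0,0,-30,0.2],
  [0,0,0,0,0,-80,0.2],
  [0,0,0.05,20,30,-110,0.2],
  [0,0,0.12,50,75,-110,0.2],
  [0,0,0.178,77,118,-110,0.2],
])

```text
clock: 6.48
tool_pos: [0.49, 0.0861, 0.1147]
ee_rot: [0.996, -0.087, 0.0, 0.0]
force: [0.3, 0.8, -2.6]
grip_width: 0.048
```

```bash
python3 - <<'E'
from h import *
go(488.5,81,100,-.172); print(ctrl.sense()['force'])
E
```

```text
row [0.0, -0.001, -0.002] [-0.6, 5.3, 14.7] at [490.   86.1 114.7] t 6.47
[ 0.27982428  0.77615379 -2.60308141]
```

Emit:
step_arm([
  [0,0,-0.001,0,5,6,0.2],
  [0,0,-0.001,0,5,14,0.2],
  [0,0,-0.001,0,5,14,0.2],
])

```text
clock: 6.85
tool_pos: [0.4878, 0.0824, 0.0997]
ee_rot: [0.996, -0.085, -0.001, -0.0]
force: [-0.2, -0.2, -2.0]
grip_width: 0.048
```

```bash
python3 - <<'E'
from h import *
go(488.5,81,100,-.172); print(ctrl.sense()['force'])
im,d=cap('side')
print([(np.round(r['xyz'],3).tolist(),round(r['score'],2)) for r in vision.search_frame('side','plate_1_center')])
cv2.imwrite('pics/s3.png',cv2.resize(im[90:220,260:440,::-1],None,fx=4.4,fy=4.4))
im,d=cap('top','t3.png')
E
```

```text
row [0.0, 0.001, 0.001] [0.9, 1.3, -0.3] at [487.8  82.4  99.7] t 6.85
[-0.16869014 -0.214691   -1.97526197]
[([0.582, 0.214, 0.011], 0.93)]
```

View pics/s3.png

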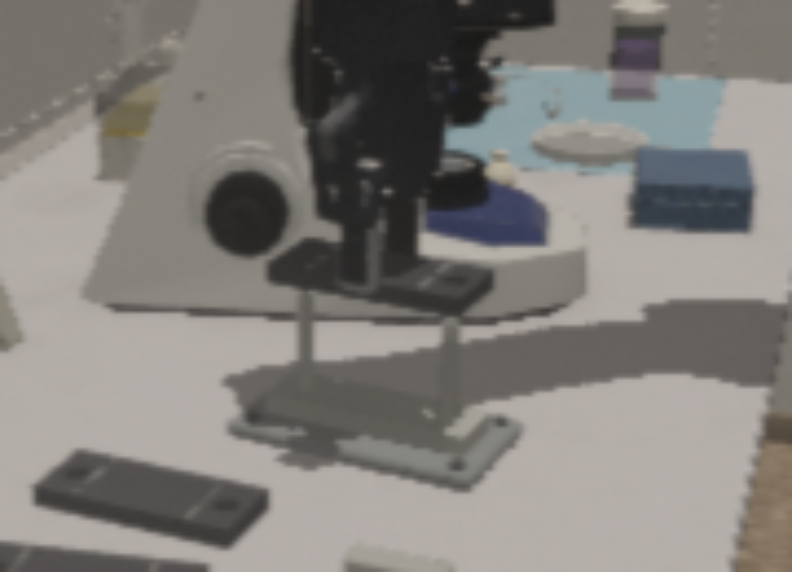

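View pics/t3.png

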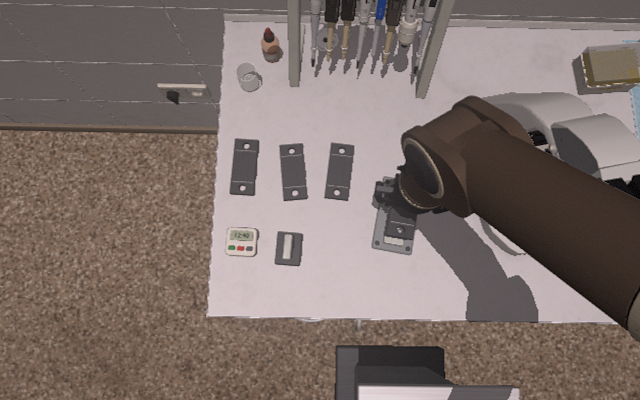

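```bash
cat >> h.py <<'E'
def proj(n,P):
    p=vision.camera_params(n); f=200/np.tan(np.radians(p['vfov'])/2)
    c=np.asarray(P)@np.array(p['R']).T+np.array(p['t'])
    return np.stack([c[...,0]/c[...,2]*f+p['cx'],c[...,1]/c[...,2]*f+p['cy']],-1)
def tf(x,y,yaw,L):
    c,s=np.cos(yaw),np.sin(yaw); L=np.asarray(L,float)
    return np.stack([x+c*L[:,0]-s*L[:,1],y+s*L[:,0]+c*L[:,1],L[:,2]],-1)/1000
def box(l,w,z): return [(-l/2,-w/2,z),(l/2,-w/2,z),(l/2,w/2,z),(-l/2,w/2,z)]
def circ(x,r,z): return [(x+r*np.cos(a),r*np.sin(a),z) for a in np.linspace(0,6.283,25)]
def overlay(im,n,lines,roi,s,f):
    u0,v0,u1,v1=roi
    o=cv2.resize(im[v0:v1,u0:u1,::-1],None,fx=s,fy=s,interpolation=cv2.INTER_CUBIC)
    for P,col in lines:
        q=proj(n,P); q=((q-[u0,v0]+.5)*s-.5)
        cv2.polylines(o,[np.round(q*8).astype(int)],True,col,1,cv2.LINE_AA,3)
    cv2.imwrite('pics/'+f,o)
def baselines(b,col=(0,0,255)):
    L=[box(156,84,10),box(128,40,22)]+[circ(x,5,22) for x in(-46,46)]+[circ(x,2.5,84) for x in(-46,46)]+[circ(x,5,79) for x in(-46,46)]
    return [(tf(*b,l),col) for l in L]
def platelines(p,zt,col=(0,255,0)):
    L=[box(120,50,zt),box(120,50,zt-12)]+[circ(x,7,zt) for x in(-46,46)]
    return [(tf(*p,l),col) for l in L]
E
python3 - <<'E'
from h import *
im=cv2.imread('pics/side0.png')[:,:,::-1]
overlay(im,'side',baselines((488.5,81,-.173)),(300,145,390,205),8.8,'o1.png')
im,d=cap('side')
s=ctrl.sense()['tool_pos']*1000
overlay(im,'side',baselines((488.5,81,-.173))+platelines((s[0],s[1],-.171),s[2]+7.7),(300,130,390,205),8,'o2.png')
im=cv2.imread('pics/top0.png')[:,:,::-1]
overlay(im,'top',baselines((488.5,81,-.173)),(365,165,430,265),6,'o3.png')
E
```

```text
(no output)
```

View pics/o1.png

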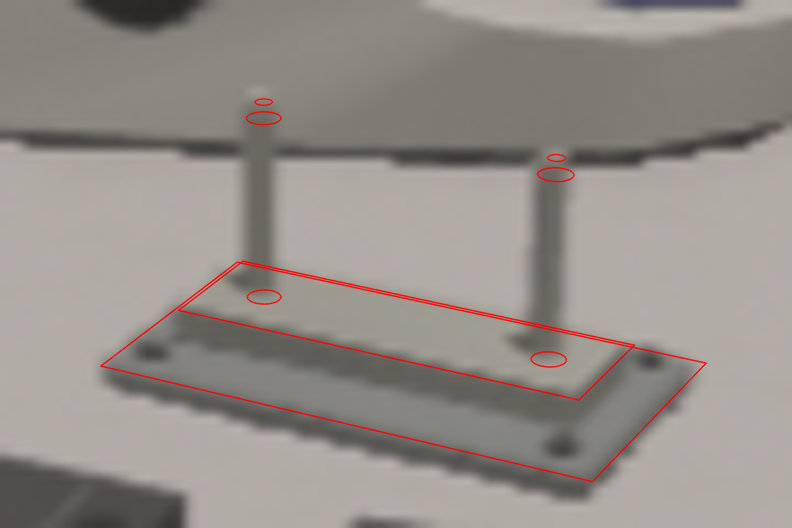

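View pics/o2.png

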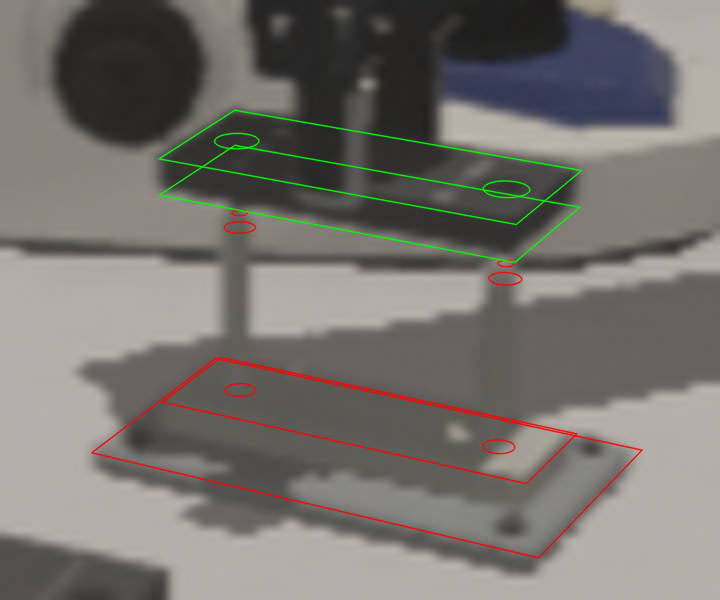

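View pics/o3.png

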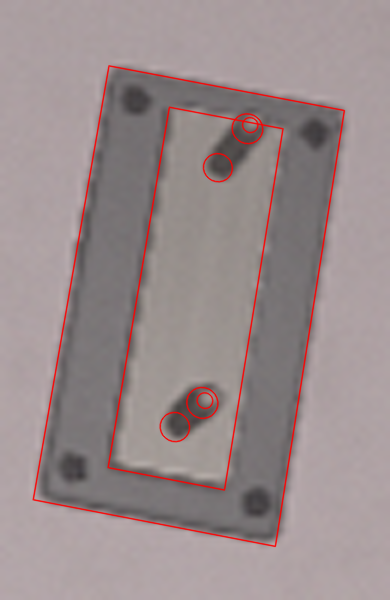

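```bash
python3 - <<'E'
from h import *
im,d=cap('side')
c=im[138:178,318:384,::-1]
g=cv2.resize(c,None,fx=12,fy=12,interpolation=cv2.INTER_LANCZOS4).astype(float)
g=np.clip((g/255)**.6*255*1.1,0,255).astype(np.uint8)
for k in range(0,66,10): cv2.putText(g,str(318+k),(k*12,10),0,.35,(0,255,255)); cv2.line(g,(k*12+6,12),(k*12+6,18),(0,255,255))
for k in range(0,40,5): cv2.putText(g,str(138+k),(0,k*12+10),0,.35,(0,255,255))
cv2.imwrite('pics/z1.png',g)
im=cv2.imread('pics/side0.png')
c=im[150:190,318:384]
g=cv2.resize(c,None,fx=12,fy=12,interpolation=cv2.INTER_LANCZOS4)
for k in range(0,66,10): cv2.putText(g,str(318+k),(k*12,10),0,.35,(0,255,255)); cv2.line(g,(k*12+6,12),(k*12+6,18),(0,255,255))
for k in range(0,40,5): cv2.putText(g,str(150+k),(0,k*12+10),0,.35,(0,255,255))
cv2.imwrite('pics/z2.png',g)
E
```

```text
(no output)
```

View pics/z1.png

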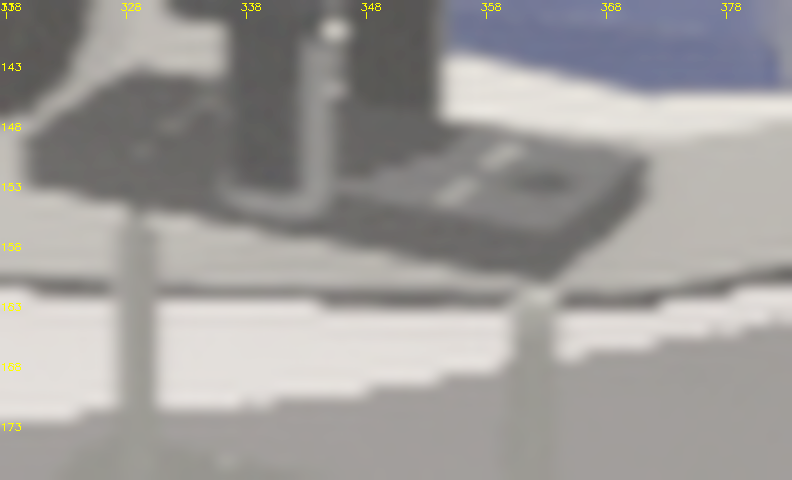

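View pics/z2.png

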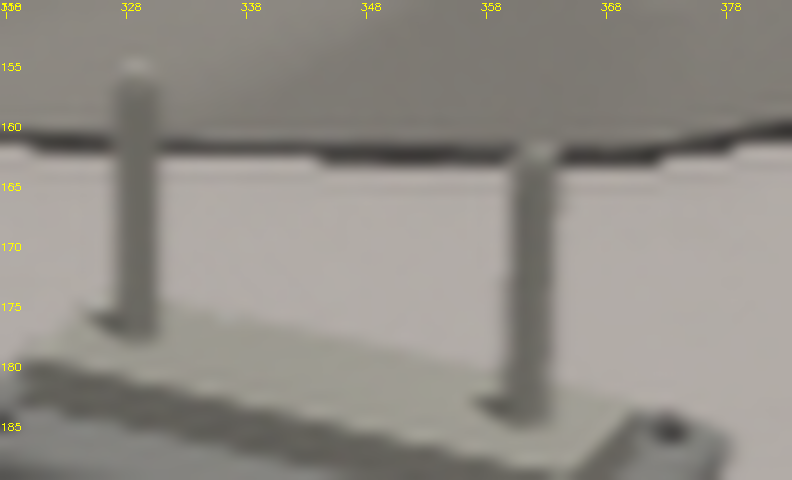

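```bash
python3 - <<'E'
from h import *
s=ctrl.sense();p=s['tool_pos']*1000;print(p, Ro.from_quat(s['ee_rot']).as_matrix()[:,0])
zt=p[2]+7.7
h=raytoz('side',362.5,152.5,zt/1000)*1000
c=raytoz('side',[371.7,363.2],[150.,160.8],zt/1000)*1000
c2=raytoz('side',363.2,160.8,(zt-12)/1000)*1000
st=raytoz('side',[362.2,328.9],[162.2,155.2],.084)*1000
print('hole',h,'studs',st,'corners',c,c2)
print('pred plate',(tf(p[0],p[1],-.171,[(-46,0,0),(-60,25,0),(-60,-25,0)])*1000).round(1))
print('pred studs',(tf(488.5,81,-.173,[(-46,0,0),(46,0,0)])*1000).round(1))
E
```

```text
[489.09432747  82.01089409 100.89722822] [ 0.98529628 -0.17084985  0.00125453]
hole [445.37947653  86.14060377 108.59722822] studs [[444.83534392  87.74394083  84.        ]
 [537.14542899  67.5382683   84.        ]] corners [[427.97004677  62.80754595 108.59722822]
 [431.14513097 137.31968147 108.59722822]] [437.73970423 108.48082908  96.59722822]
pred plate [[443.8  89.8   0. ]
 [434.2 116.9   0. ]
 [425.7  67.6   0. ]]
pred studs [[443.2  88.9   0. ]
 [533.8  73.1   0. ]]
```

```bash
python3 - <<'E'
from h import *
go(488.8,81.2,88,-.173)
E
```

```text
row [-0.0, -0.001, 0.001] [-0.2, 0.9, 12.9] at [489.1  82.  100.9] t 7.1
```

Emit:
step_arm([
  [0,0,0.001,0,1,4,0.2],
  [0,0,0.001,0,1,9,0.2],
  [0,0,0.001,0,1,13,0.2],
  [0,0,0.001,0,1,16,0.2],
  [0,0,0.001,0,1,19,0.2],
])

```text
clock: 7.72
tool_pos: [0.4889, 0.081, 0.0816]
ee_rot: [0.996, -0.086, 0.001, -0.0]
force: [-0.1, 0.0, -2.3]
grip_width: 0.0482
```

```bash
python3 - <<'E'
from h import *
go(488.8,81.2,78,-.173)
im,d=cap('side')
cv2.imwrite('pics/z3.png',cv2.resize(im[130:205,310:390,::-1],None,fx=9,fy=7.9))
E
```

```text
row [-0.0, -0.001, 0.0] [-0.1, -0.2, 3.6] at [488.9  81.   81.6] t 7.72
```

View pics/z3.png

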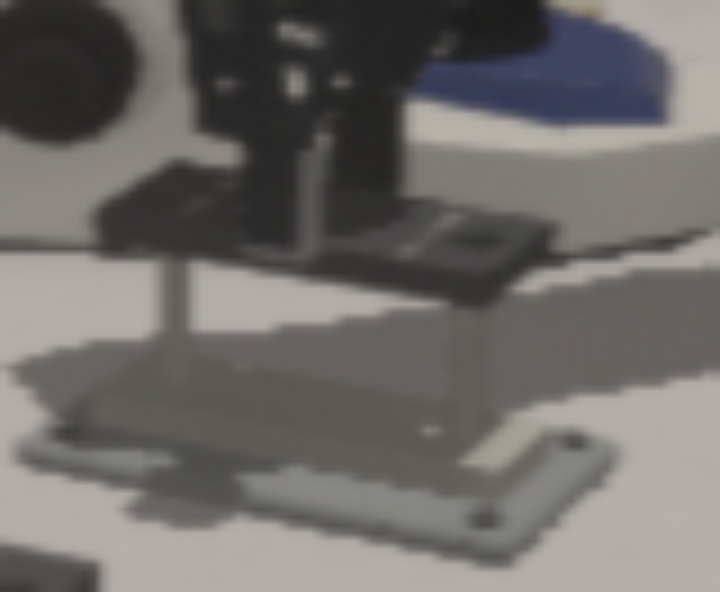

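The plate underside is about 7 mm below the stud tips with no contact force, so it has engaged.

Emit:
step_arm([
  [0,0,0,0,0,8,0.2],
  [0,0,0,0,0,16,0.2],
  [0,0,0,0,0,26,0.2],
  [0,0,0,0,0,36,0.2],
  [0,0,0,0,0,44,0.2],
])

```text
clock: 8.4
tool_pos: [0.4886, 0.0809, 0.0365]
ee_rot: [0.996, -0.086, 0.0, 0.0]
force: [-0.1, -0.5, -1.8]
grip_width: 0.048
```

Emit:
step_arm([
  [0,0,0,0,0,4,0.2],
  [0,0,0,0,0,8,0.2],
  [0,0,0,0,0,10,0.2],
  [0,0,0,0,0,10,0.2],
])

```text
clock: 8.9
tool_pos: [0.4887, 0.081, 0.0266]
ee_rot: [0.996, -0.086, 0.0, 0.0]
force: [-0.0, 0.8, -2.2]
grip_width: 0.0481
```

```bash
python3 - <<'E'
from h import *
go(488.8,81.2,26.3,-.173)
E
```

```text
row [-0.0, -0.0, 0.0] [0.1, -0.3, 0.3] at [488.7  81.   26.6] t 8.9
```

Emit:
step_arm([
  [0,0,0,0,0,0,0.6],
  [0,0,0,0,0,0,1],
  [0,0,0,0,0,0,1],
  [0,0,0,0,0,0,1],
])

```text
clock: 9.4
tool_pos: [0.4888, 0.081, 0.0267]
ee_rot: [0.996, -0.086, 0.0, -0.0]
force: [0.6, 0.3, 0.3]
grip_width: 0.0855
```

Emit:
step_arm([
  [0,0,0,0,0,-40,1],
  [0,0,0,0,0,-80,1],
  [0,0,0.03,30,-45,-90,1],
  [0,0,0.05,60,-90,-90,1],
  [0,0,0.07,70,-130,-90,1],
])

```text
clock: 10.02
tool_pos: [0.582, 0.1979, 0.117]
ee_rot: [0.993, -0.122, 0.001, -0.0]
force: [-0.0, -0.3, 0.0]
grip_width: 0.0853
```

```bash
python3 - <<'E'
from h import *
im,d=cap('side','s4.png')
print([(np.round(r['xyz'],3).tolist(),round(r['score'],2)) for r in vision.search_frame('side','plate_1_center')])
cap('top','t4.png')
go(580,201.6,60,-.105)
E
```

```text
[([0.581, 0.215, 0.011], 0.95)]
row [-0.001, 0.0, -0.134] [-0.2, -1.7, 56.4] at [579.8 199.8 116.4] t 10.18
```

View pics/s4.png

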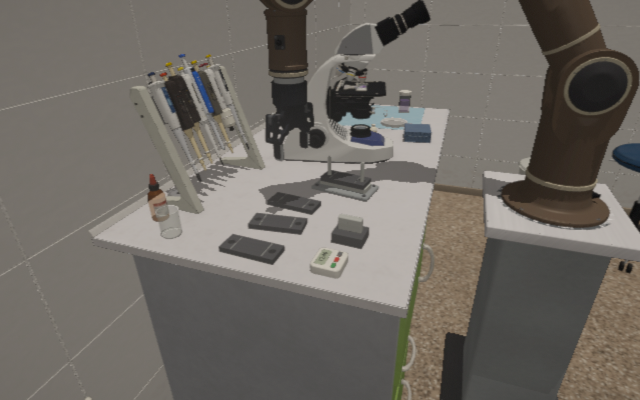

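View pics/t4.png

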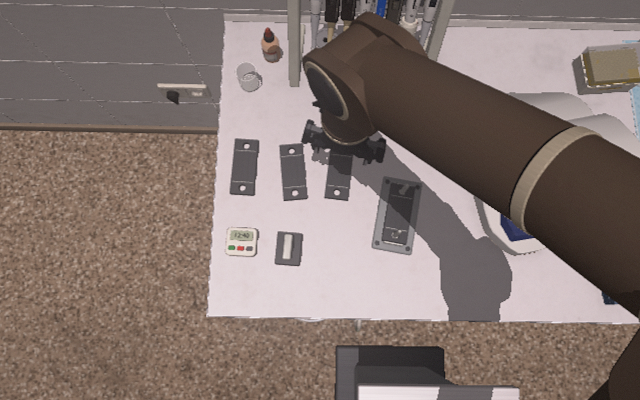

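Plate 1 is seated: the side view shows it flat on the base at (346,182). Next is the plate at (580,201).

Emit:
step_arm([
  [0,0,-0.07,0,-1,20,1],
  [0,0,-0.134,0,-2,50,1],
  [0,0,-0.134,0,-2,80,1],
  [0,0,-0.134,0,-2,100,1],
  [0,0,-0.134,0,-2,104,1],
])

```text
clock: 10.8
tool_pos: [0.5794, 0.2009, 0.0112]
ee_rot: [0.999, -0.053, -0.001, -0.0]
force: [0.0, -0.1, -0.6]
grip_width: 0.0855
```

```bash
python3 - <<'E'
from h import *
go(580,201.6,5,-.105)
E
```

```text
row [-0.0, 0.002, -0.001] [0.6, -0.8, 6.2] at [579.4 200.9  11.2] t 10.8
```

Emit:
step_arm([
  [0,0.002,0,0.5,-1,6,1],
  [0,0.002,0,0.5,-1,6,0.5],
  [0,0.002,0,0.5,-1,6,0.2],
  [0,0.002,0,0.5,-1,6,0.2],
  [0,0.002,0,0.5,-1,6,0.2],
])

```text
clock: 11.42
tool_pos: [0.5805, 0.2021, 0.0064]
ee_rot: [0.999, -0.053, 0.001, -0.0]
force: [-1.5, 0.4, 5.6]
grip_width: 0.0477
```

Emit:
step_arm([
  [0,0,0,0,0,0,0.2],
  [0,0,0,0,0,-1,0.2],
])

```text
clock: 11.68
tool_pos: [0.5805, 0.202, 0.0076]
ee_rot: [0.999, -0.053, 0.001, -0.0]
force: [0.3, -0.2, -1.5]
grip_width: 0.0472
```

```bash
python3 - <<'E'
from h import *
go(488.8,81.2,112,-.173)
E
```

```text
row [-0.001, -0.001, 0.067] [-78.3, 129.8, -104.6] at [580.5 202.    7.6] t 11.68
```

Emit:
step_arm([
  [0,0,0,0,0,-30,0.2],
  [0,0,0,0,0,-80,0.2],
  [0,0,0.02,-25,35,-106,0.2],
  [0,0,0.05,-55,85,-106,0.2],
  [0,0,0.066,-78,129,-106,0.2],
])

```text
clock: 12.3
tool_pos: [0.4878, 0.0804, 0.1136]
ee_rot: [0.996, -0.086, 0.001, 0.0]
force: [1.0, -0.8, -1.5]
grip_width: 0.0474
```

Emit:
step_arm([
  [0,0,0,0,0,3,0.2],
  [0,0,0,0,0,8,0.2],
  [0,0,0,0,0,10,0.2],
])

```text
clock: 12.68
tool_pos: [0.4883, 0.0817, 0.1033]
ee_rot: [0.996, -0.085, 0.001, -0.0]
force: [0.4, -0.1, -2.6]
grip_width: 0.0475
```

```bash
python3 - <<'E'
from h import *
go(488.8,81.2,95,-.173); print(ctrl.sense()['grip_width'],ctrl.sense()['force'])
im,d=cap('side')
s=ctrl.sense()['tool_pos']*1000
cv2.imwrite('pics/z4.png',cv2.resize(im[120:205,300:390,::-1],None,fx=8,fy=7))
E
```

```text
row [-0.001, -0.002, 0.002] [0.6, 0.4, 8.3] at [488.3  81.7 103.3] t 12.68
0.04747843925274663 [ 0.40321728 -0.13956876 -2.59741251]
```

View pics/z4.png

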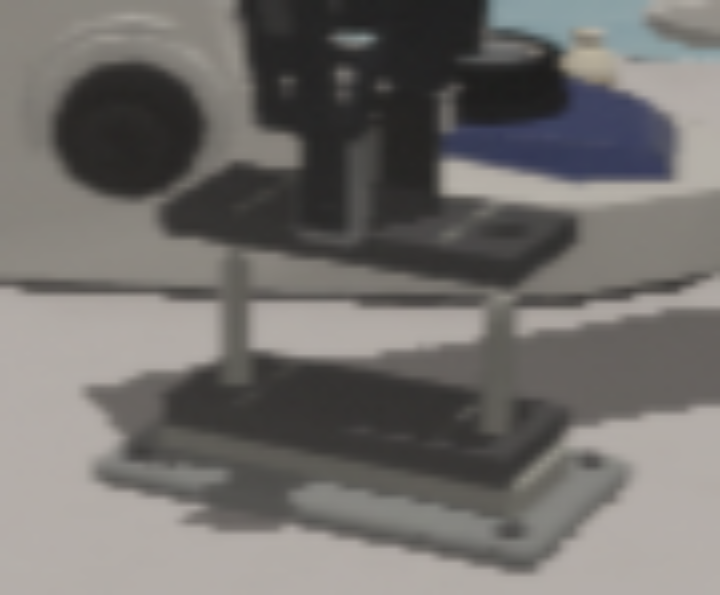

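Plate 1 lies flat on the pad. The held plate sits right above the studs and parallel to it. Lowering it.

Emit:
step_arm([
  [0,-0.001,0.001,0.5,0,7,0.2],
  [0,-0.001,0.001,0.5,0,13,0.2],
  [0,-0.001,0.001,0.5,0,17,0.2],
  [0,-0.001,0.001,0.5,0,20,0.2],
  [0,-0.001,0.001,0.5,0,22,0.2],
])

```text
clock: 13.35
tool_pos: [0.4886, 0.0816, 0.0809]
ee_rot: [0.996, -0.086, 0.0, -0.0]
force: [0.7, 1.1, -1.3]
grip_width: 0.0473
```

```bash
python3 - <<'E'
from h import *
go(488.8,81.2,41,-.173); print(ctrl.sense()['grip_width'],ctrl.sense()['force'])
E
```

```text
row [-0.001, -0.0, 0.001] [0.3, 0.4, 39.9] at [488.6  81.6  80.9] t 13.35
0.04731283196315364 [ 0.68587601  1.11330898 -1.25622559]
```

Emit:
step_arm([
  [0,0,0,0,0,8,0.2],
  [0,0,0,0,0,18,0.2],
  [0,0,0,0,0,28,0.2],
  [0,0,0,0,0,36,0.2],
  [0,0,0,0,0,40,0.2],
])

```text
clock: 13.98
tool_pos: [0.4883, 0.0816, 0.0403]
ee_rot: [0.996, -0.086, -0.0, -0.0]
force: [-9.3, -1.2, 28.8]
grip_width: 0.0472
```

Emit:
step_arm([
  [0,0,0,0,0,0,0.2],
  [0,0,0,0,0,0,1],
  [0,0,0,0,0,0,1],
  [0,0,0,0,0,0,1],
])

```text
clock: 14.48
tool_pos: [0.4884, 0.0817, 0.0404]
ee_rot: [0.996, -0.086, -0.0, -0.0]
force: [-0.4, -0.4, 0.1]
grip_width: 0.0852
```

```bash
python3 - <<'E'
from h import *
go(577,299,110,.108)
E
```

```text
row [-0.001, 0.0, -0.28] [50.1, -229.3, -69.5] at [488.4  81.7  40.4] t 14.47
```

Emit:
step_arm([
  [0,0,0,0,0,-40,1],
  [0,0,-0.02,0,-10,-75,1],
  [0,0,-0.1,15,-70,-80,1],
  [0,0,-0.19,30,-130,-80,1],
  [0,0,-0.28,40,-185,-80,1],
])

```text
clock: 15.1
tool_pos: [0.5606, 0.2588, 0.1208]
ee_rot: [0.998, 0.055, 0.0, -0.0]
force: [1.9, -1.1, 0.3]
grip_width: 0.0855
```

```bash
python3 - <<'E'
from h import *
im,d=cap('side','s5.png')
cap('top','t5.png')
masks('top','plate_1_center',.012)
go(577,299,110,.108)
E
```

```text
plate_1_center 0.69 px 398.0 213.0 (array([495. ,  76.9]), 125.8, 54.4, -0.187) 1402
row [-0.003, 0.001, 0.005] [22.2, -35.6, 10.3] at [559.  261.1 120.2] t 15.25
```

View pics/s5.png

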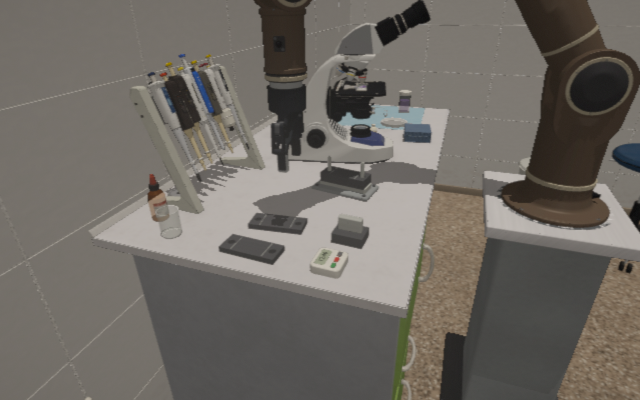

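View pics/t5.png

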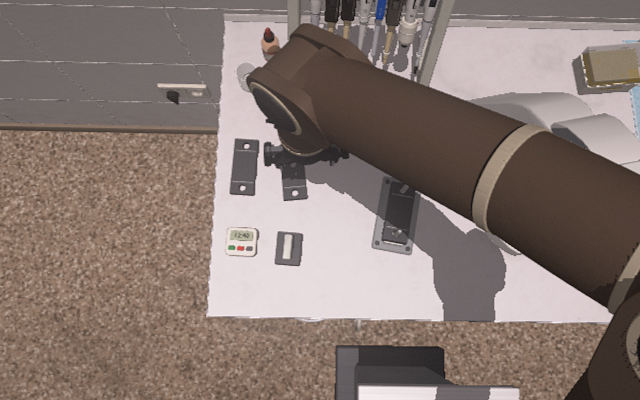

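Two plates are stacked at (345,182) in the side view. The other two haven't moved, at (277,223) and (252,249). Going to the third.

Emit:
step_arm([
  [-0.003,0,0.004,12,-18,20,1],
  [-0.003,0,0.004,22,-36,50,1],
  [-0.003,0,0.004,22,-36,80,1],
  [-0.003,0,0.004,22,-36,102,1],
  [-0.003,0,0.004,22,-36,108,1],
])

```text
clock: 15.88
tool_pos: [0.5761, 0.2981, 0.0108]
ee_rot: [0.999, 0.054, -0.001, 0.001]
force: [1.2, 0.3, 0.2]
grip_width: 0.0853
```

```bash
python3 - <<'E'
from h import *
go(577,298.7,5,.108)
E
```

```text
row [0.001, 0.003, 0.0] [1.0, -0.5, 5.8] at [576.1 298.1  10.8] t 15.88
```

Emit:
step_arm([
  [0.001,0.003,0,1,-0.5,5,1],
  [0.001,0.003,0,1,-0.5,5,0.5],
  [0.001,0.003,0,1,-0.5,5,0.2],
  [0.001,0.003,0,1,-0.5,5,0.2],
  [0.001,0.003,0,1,-0.5,5,0.2],
])

```text
clock: 16.5
tool_pos: [0.5776, 0.299, 0.0072]
ee_rot: [0.999, 0.054, 0.001, -0.0]
force: [-1.1, -1.3, 5.1]
grip_width: 0.0471
```

Emit:
step_arm([
  [0,0,0,0,0,0,0.2],
  [0,0,0,0,0,-1,0.2],
])

```text
clock: 16.75
tool_pos: [0.5776, 0.299, 0.0084]
ee_rot: [0.999, 0.054, 0.001, -0.0]
force: [-0.5, -0.3, -1.8]
grip_width: 0.0473
```

```bash
python3 - <<'E'
from h import *
go(488.6,81.4,112,-.173)
E
```

```text
row [-0.0, -0.002, 0.281] [-111.8, 206.7, -103.8] at [577.6 299.    8.4] t 16.75
```

Emit:
step_arm([
  [0,0,0,0,0,-30,0.2],
  [0,0,0,0,0,-80,0.2],
  [0,0,0.09,-25,45,-104,0.2],
  [0,0,0.18,-55,100,-104,0.2],
  [0,0,0.28,-85,150,-104,0.2],
])

```text
clock: 17.38
tool_pos: [0.5084, 0.1387, 0.1125]
ee_rot: [0.996, -0.088, 0.001, -0.0]
force: [0.5, -0.8, -1.6]
grip_width: 0.0474
```

```bash
python3 - <<'E'
from h import *
go(488.6,81.4,104,-.173); print(ctrl.sense()['grip_width'],ctrl.sense()['force'])
E
```

```text
row [-0.0, -0.003, -0.002] [-9.5, 59.9, 8.5] at [508.4 138.7 112.5] t 17.38
0.047390149375968756 [ 0.51973308 -0.77611625 -1.56893296]
```

Emit:
step_arm([
  [0,-0.003,-0.002,-5,30,3,0.2],
  [0,-0.003,-0.002,-9,55,5,0.2],
  [0,-0.003,-0.002,-9.5,60,8,0.2],
  [0,-0.003,-0.002,-9.5,60,8,0.2],
])

```text
clock: 17.88
tool_pos: [0.4887, 0.0817, 0.1044]
ee_rot: [0.996, -0.087, -0.0, -0.0]
force: [0.0, 0.9, -2.2]
grip_width: 0.047
```

```bash
python3 - <<'E'
from h import *
go(488.6,81.4,98,-.173); print(ctrl.sense()['grip_width'],ctrl.sense()['force'])
im,d=cap('side')
cv2.imwrite('pics/z5.png',cv2.resize(im[120:205,300:390,::-1],None,fx=8,fy=7))
E
```

```text
row [-0.001, 0.0, -0.001] [-0.1, 0.3, 6.4] at [488.7  81.7 104.4] t 17.88
0.04702141616404526 [ 0.04185395  0.87958708 -2.24291388]
```

View pics/z5.png

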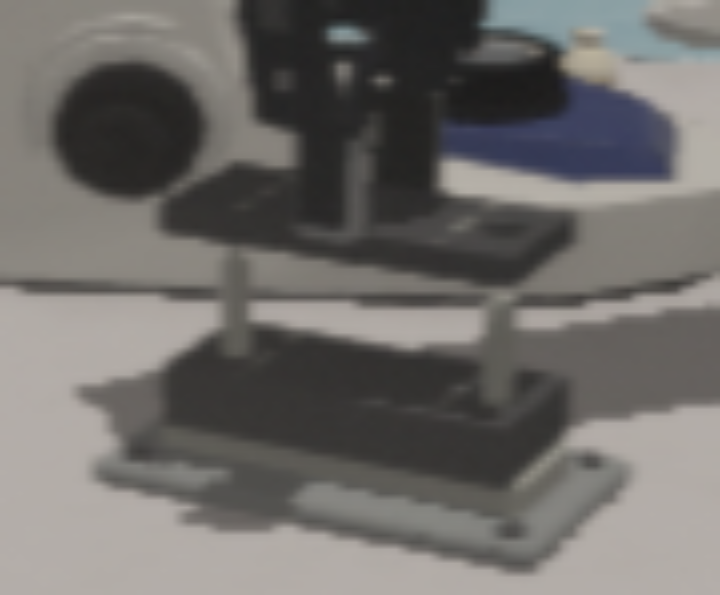

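Two plates are stacked flush, and the third is held over the studs in the same alignment as before.

Emit:
step_arm([
  [0,0,-0.001,0,0.3,7,0.2],
  [0,0,-0.001,0,0.3,13,0.2],
  [0,0,-0.001,0,0.3,18,0.2],
  [0,0,-0.001,0,0.3,21,0.2],
  [0,0,-0.001,0,0.3,23,0.2],
])

```text
clock: 18.55
tool_pos: [0.4888, 0.0821, 0.0813]
ee_rot: [0.996, -0.086, -0.0, -0.001]
force: [0.1, -0.5, -2.2]
grip_width: 0.0469
```

```bash
python3 - <<'E'
from h import *
go(488.6,81.4,53.2,-.173); print(ctrl.sense()['grip_width'],ctrl.sense()['force'])
E
```

```text
row [-0.001, 0.0, 0.001] [-0.1, 0.8, 28.1] at [488.8  82.1  81.3] t 18.55
0.04692442307215847 [ 0.08377107 -0.53628647 -2.1709044 ]
```

Emit:
step_arm([
  [0,0,0,0,0.5,8,0.2],
  [0,0,0,0,0.5,16,0.2],
  [0,0,0,0,0.5,23,0.2],
  [0,0,0,0,0.5,27,0.2],
  [0,0,0,0,0.5,28,0.2],
])

```text
clock: 19.18
tool_pos: [0.4885, 0.0817, 0.0532]
ee_rot: [0.996, -0.086, -0.0, -0.0]
force: [-2.6, -0.8, 6.6]
grip_width: 0.0466
```

Emit:
step_arm([
  [0,0,0,0,0,0,0.2],
  [0,0,0,0,0,0,1],
  [0,0,0,0,0,0,1],
  [0,0,0,0,0,0,1],
])

```text
clock: 19.68
tool_pos: [0.4887, 0.0817, 0.0533]
ee_rot: [0.996, -0.086, -0.0, -0.0]
force: [0.5, 0.3, -0.7]
grip_width: 0.0854
```

```bash
python3 - <<'E'
from h import *
go(585,401,110,-.041)
E
```

```text
row [-0.001, 0.0, -0.131] [40.4, -331.1, -56.4] at [488.7  81.7  53.3] t 19.68
```

Emit:
step_arm([
  [0,0,0,0,0,-40,1],
  [0,0,-0.02,0,-30,-68,1],
  [0,0,-0.06,10,-90,-68,1],
  [0,0,-0.1,20,-150,-68,1],
  [0,0,-0.13,28,-205,-68,1],
])

```text
clock: 20.3
tool_pos: [0.5521, 0.2807, 0.1217]
ee_rot: [1.0, -0.02, 0.0, -0.001]
force: [1.8, -0.5, -0.3]
grip_width: 0.0857
```

```bash
python3 - <<'E'
from h import *
im,d=cap('side','s6.png')
cap('top','t6.png')
masks('top','plate_1_center',.012)
go(585,401,110,-.041)
E
```

```text
row [-0.003, 0.001, 0.004] [30.0, -119.3, 11.6] at [550.6 282.9 121.3] t 20.45
```

View pics/s6.png

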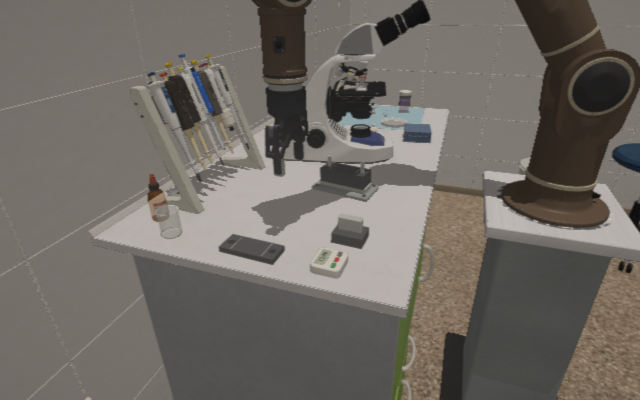

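View pics/t6.png

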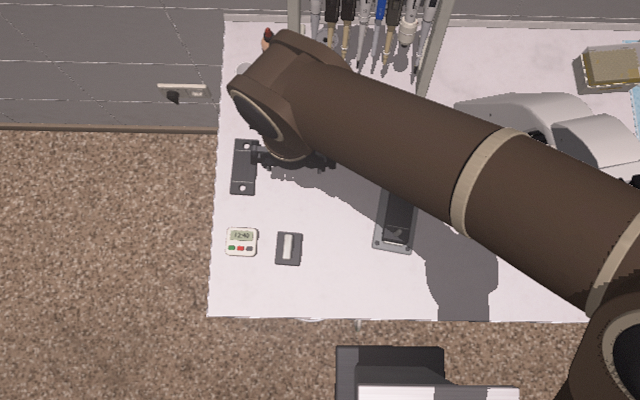

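Three plates are stacked at (345,178) in the side view, and the last one hasn't moved: (252,249) side, (244,167) top.

Emit:
step_arm([
  [0,0,0,12,-50,10,1],
  [-0.002,0,0.004,24,-100,15,1],
  [-0.002,0,0.004,29,-119,45,1],
  [-0.002,0,0.004,30,-119,80,1],
  [-0.002,0,0.004,30,-119,104,1],
])

```text
clock: 21.08
tool_pos: [0.5846, 0.3993, 0.0155]
ee_rot: [1.0, -0.021, -0.001, 0.0]
force: [0.6, -0.3, -0.8]
grip_width: 0.0857
```

```bash
python3 - <<'E'
from h import *
go(585.5,401.2,6,-.05)
E
```

```text
row [0.001, 0.002, 0.008] [0.8, -1.9, 9.5] at [584.6 399.3  15.5] t 21.07
```

Emit:
step_arm([
  [0.001,0.002,0.008,0.8,-2,8,1],
  [0.001,0.002,0.008,0.8,-2,9,1],
  [0.001,0.002,0.008,0.8,-2,9,0.4],
  [0.001,0.002,0.008,0.8,-2,9,0.2],
  [0.001,0.002,0.008,0.8,-2,9,0.2],
])

```text
clock: 21.7
tool_pos: [0.5862, 0.4018, 0.0086]
ee_rot: [1.0, -0.025, 0.001, -0.001]
force: [-2.1, -1.6, 7.5]
grip_width: 0.0463
```

Emit:
step_arm([
  [0,0,0,0,0,0,0.2],
  [0,0,0,0,0,0,0.2],
  [0,0,0,0,0,-1,0.2],
])

```text
clock: 22.08
tool_pos: [0.5861, 0.4016, 0.0094]
ee_rot: [1.0, -0.025, 0.001, -0.0]
force: [-0.9, 0.5, -2.1]
grip_width: 0.0455
```

```bash
python3 - <<'E'
from h import *
go(488.6,81.4,112,-.173)
E
```

```text
row [-0.001, -0.001, 0.123] [-81.3, 324.6, -103.0] at [586.1 401.6   9.4] t 22.07
```

The grip on this plate is shallow, so I'll regrip lower.

Emit:
step_arm([
  [0,0,0,0,0,1,0.2],
  [0,0,0,0,0,1,1],
  [0,0,0,0,0,1,1],
  [0,0,0,0,0,4,1],
  [0,0,0,0,0,5,1],
])

```text
clock: 22.7
tool_pos: [0.586, 0.4015, 0.004]
ee_rot: [1.0, -0.025, 0.001, -0.0]
force: [0.8, -0.5, 0.5]
grip_width: 0.0856
```

Emit:
step_arm([
  [0,0,0,0,0,0,0.5],
  [0,0,0,0,0,0,0.2],
  [0,0,0,0,0,0,0.2],
  [0,0,0,0,0,0,0.2],
  [0,0,0,0,0,0,0.2],
])

```text
clock: 23.32
tool_pos: [0.5861, 0.4018, 0.0044]
ee_rot: [1.0, -0.025, 0.001, -0.001]
force: [0.1, -0.6, 3.9]
grip_width: 0.048
```

```bash
python3 - <<'E'
from h import *
go(488.6,81.4,112,-.173)
E
```

```text
row [-0.001, -0.001, 0.123] [-81.3, 324.7, -108.1] at [586.1 401.8   4.4] t 23.32
```

Emit:
step_arm([
  [0,0,0,0,0,-30,0.2],
  [0,0,0,0,0,-80,0.2],
  [0,0,0.04,-12,48,-109,0.2],
  [0,0,0.08,-27,106,-109,0.2],
  [0,0,0.123,-42,165,-109,0.2],
])

```text
clock: 23.95
tool_pos: [0.535, 0.237, 0.1129]
ee_rot: [0.996, -0.087, 0.001, -0.0]
force: [0.4, -0.1, -2.2]
grip_width: 0.0481
```

```bash
python3 - <<'E'
from h import *
go(488.6,81.4,102,-.173); print(ctrl.sense()['grip_width'],ctrl.sense()['force'])
E
```

```text
row [-0.001, -0.001, -0.001] [-18.8, 161.3, 10.8] at [535.  237.  112.9] t 23.95
0.04810315209630898 [ 0.41819777 -0.11990282 -2.15093783]
```

Emit:
step_arm([
  [0,0,0,-7,55,3,0.2],
  [0,0,0,-13,110,5,0.2],
  [0,0,0,-18,150,8,0.2],
  [0,0,0,-19,161,10,0.2],
  [0,0,0,-19,161,10,0.2],
])

```text
clock: 24.58
tool_pos: [0.4883, 0.0812, 0.1026]
ee_rot: [0.996, -0.088, 0.001, -0.0]
force: [0.5, 0.6, -2.2]
grip_width: 0.048
```

```bash
python3 - <<'E'
from h import *
im,d=cap('side')
go(488.6,81.4,95,-.173); print(ctrl.sense()['grip_width'],ctrl.sense()['force'])
cv2.imwrite('pics/z6.png',cv2.resize(im[120:205,300:390,::-1],None,fx=8,fy=7))
E
```

```text
row [-0.002, -0.002, -0.001] [0.1, 1.1, 7.8] at [488.7  82.5 102.8] t 24.62
0.04824875432895477 [ 0.05655334  0.34457002 -2.32390638]
```

View pics/z6.png

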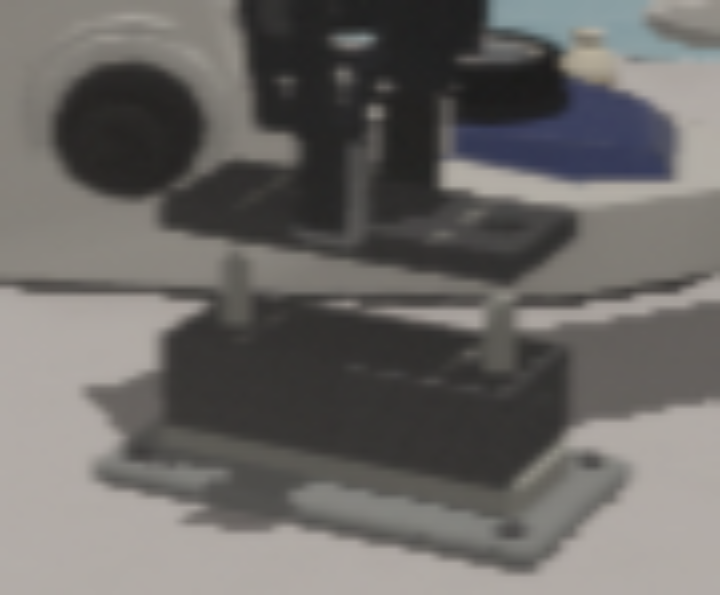

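Three plates are flush on the base, and the fourth is aligned above them.

Emit:
step_arm([
  [0,-0.001,0,0,1,6,0.2],
  [0,-0.001,0,0,1,12,0.2],
  [0,-0.001,0,0,1,17,0.2],
  [0,-0.001,0,0,1,21,0.2],
  [0,-0.001,0,0,1,24,0.2],
])

```text
clock: 25.25
tool_pos: [0.4885, 0.0817, 0.0785]
ee_rot: [0.996, -0.087, 0.0, -0.001]
force: [0.7, -0.4, -2.1]
grip_width: 0.0483
```

```bash
python3 - <<'E'
from h import *
go(488.6,81.4,62.4,-.173); print(ctrl.sense()['grip_width'],ctrl.sense()['force'])
E
```

```text
row [-0.002, -0.0, -0.001] [0.1, 0.3, 16.1] at [488.5  81.7  78.5] t 25.25
0.048286163525855824 [ 0.65381855 -0.38848721 -2.06519139]
```

Emit:
step_arm([
  [0,0,0,0,0,6,0.2],
  [0,0,0,0,0,12,0.2],
  [0,0,0,0,0,15,0.2],
  [0,0,0,0,0,16,0.2],
  [0,0,0,0,0,16,0.2],
])

```text
clock: 25.88
tool_pos: [0.4886, 0.0817, 0.0626]
ee_rot: [0.996, -0.087, 0.0, -0.001]
force: [0.3, 0.3, -1.6]
grip_width: 0.0477
```

Emit:
step_arm([
  [0,0,0,0,0,0,0.6],
  [0,0,0,0,0,0,1],
  [0,0,0,0,0,0,1],
  [0,0,0,0,0,0,1],
])

```text
clock: 26.38
tool_pos: [0.4887, 0.0817, 0.0627]
ee_rot: [0.996, -0.087, 0.0, -0.001]
force: [0.5, 0.0, 0.2]
grip_width: 0.0854
```

```bash
python3 - <<'E'
from h import *
go(410,285,140,-.06)
E
```

```text
row [-0.002, -0.001, -0.114] [-112.6, -186.7, -77.1] at [488.7  81.7  62.7] t 26.38
```

Emit:
step_arm([
  [0,0,0,0,0,-40,1],
  [0,0,-0.02,-20,-30,-80,1],
  [0,0,-0.05,-50,-75,-80,1],
  [0,0,-0.08,-80,-115,-80,1],
  [0,0,-0.1,-90,-145,-80,1],
])

```text
clock: 27.0
tool_pos: [0.4235, 0.242, 0.1433]
ee_rot: [0.999, -0.035, 0.001, -0.001]
force: [1.1, -0.4, -0.3]
grip_width: 0.0852
```

```bash
python3 - <<'E'
from h import *
im,d=cap('side','s7.png')
im,d=cap('top','t7.png')
im=cv2.imread('pics/top0.png')[:,:,::-1]
g=im[228:270,272:304].mean(-1)
m=(g>140).astype(np.uint8)
n,lab,st,ce=cv2.connectedComponentsWithStats(m)
for i in range(1,n):
    if 60<st[i,4]<400:
        v,u=np.nonzero(lab==i)
        P=raytoz('top',u+272,v+228,.054); print(st[i],rect(P[:,:2]),P.mean(0)*1000)
overlay(im,'top',[(tf(414,302.5,-.062,l),(0,0,255)) for l in(box(66,50,24),box(66,50,0),box(50,16,54))],(265,225,310,272),12,'w.png')
go(413,302,140,-.06)
E
```

```text
[ 11   7   9  24 151] (array([413.6, 303.5]), 46.0, 12.4, -0.069) [413.1002155  303.41960384  54.        ]
row [-0.004, -0.001, -0.008] [-14.7, -57.1, 3.6] at [423.8 244.  143.4] t 27.1
```

View pics/w.png

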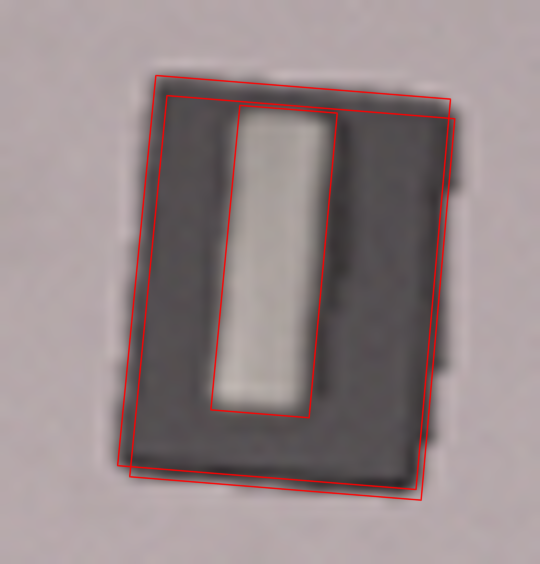

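View pics/s7.png

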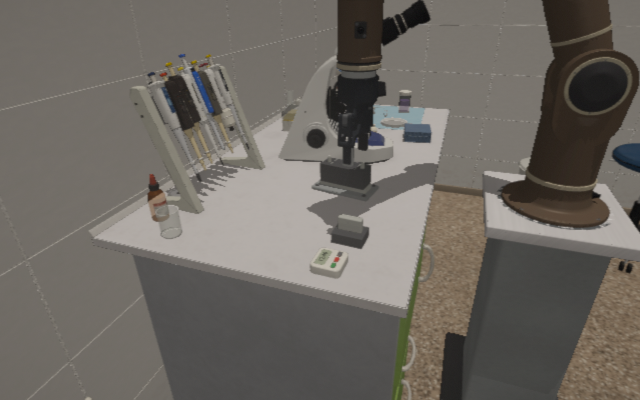

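View pics/t7.png

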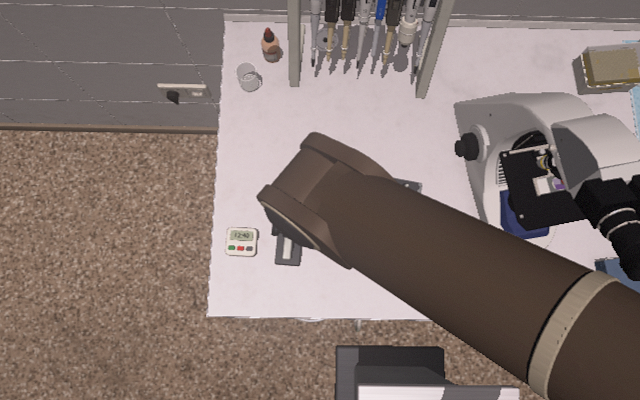

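All four plates are on the base in the side view at (345,174). The overlay confirms the weight pose, about (414, 303), yaw -0.065. Grasping the rib, with the jaws only part open because the timer is close.

Emit:
step_arm([
  [-0.003,0,0,-8,-30,0,0.6],
  [-0.003,0,0,-13,-57,5,0.6],
  [-0.003,0,-0.003,-14,-58,40,0.6],
  [-0.003,0,-0.003,-14,-58,80,0.6],
  [-0.003,0,-0.003,-14,-58,100,0.6],
], newtons=80)

```text
clock: 27.72
tool_pos: [0.4135, 0.3017, 0.0415]
ee_rot: [0.999, -0.033, -0.0, 0.0]
force: [0.6, -0.4, 0.0]
grip_width: 0.0513
```

```bash
python3 - <<'E'
from h import *
go(414,303,29,-.065)
im,d=cap('side')
cv2.imwrite('pics/z7.png',cv2.resize(im[170:285,290:400,::-1],None,fx=7,fy=5.2))
E
```

```text
row [0.001, 0.001, -0.001] [0.5, -1.4, 12.5] at [413.5 301.7  41.5] t 27.73
```

View pics/z7.png

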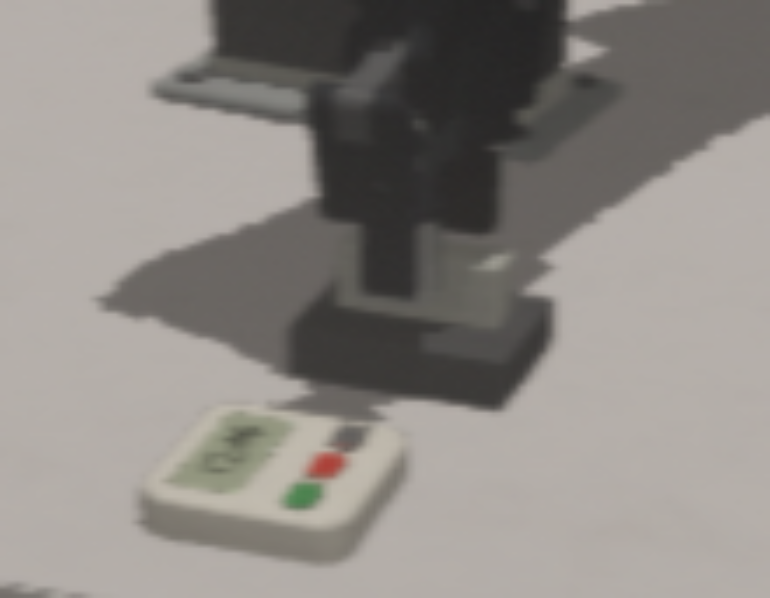

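The fingers straddle the rib and are clear of the timer.

Emit:
step_arm([
  [0,0,0,0.5,-1.4,6,0.6],
  [0,0,0,0.5,-1.4,11,0.6],
  [0,0,0,0.5,-1.4,11,0.3],
  [0,0,0,0.5,-1.4,11,0],
  [0,0,0,0.5,-1.4,11,0],
])

```text
clock: 28.4
tool_pos: [0.4138, 0.303, 0.0298]
ee_rot: [0.999, -0.033, -0.001, 0.0]
force: [0.5, 0.3, 4.2]
grip_width: 0.0146
```

Emit:
step_arm([
  [0,0,0,0,0,0,0],
  [0,0,0,0,0,0,0],
  [0,0,0,0,0,0,0],
])

```text
clock: 28.78
tool_pos: [0.4138, 0.3029, 0.0298]
ee_rot: [0.999, -0.033, -0.001, 0.001]
force: [0.3, -0.3, 1.7]
grip_width: 0.0147
```

```bash
python3 - <<'E'
from h import *
go(488.6,81.5,150,-.173)
E
```

```text
row [0.001, 0.001, 0.107] [89.0, 216.1, -120.1] at [413.8 302.9  29.8] t 28.77
```

Emit:
step_arm([
  [0,0,0,0,0,-20,0],
  [0,0,0,0,0,-60,0],
  [0,0,0.02,10,25,-105,0],
  [0,0,0.06,33,80,-105,0],
  [0,0,0.107,55,135,-105,0],
])

```text
clock: 29.4
tool_pos: [0.4602, 0.163, 0.1351]
ee_rot: [0.996, -0.086, -0.0, 0.001]
force: [1.3, 0.3, -4.1]
grip_width: 0.0145
```

```bash
python3 - <<'E'
from h import *
go(488.6,81.5,128,-.173); print(ctrl.sense()['force'],ctrl.sense()['grip_width'])
E
```

```text
row [0.001, 0.001, -0.0] [42.1, 75.4, 7.2] at [460.2 163.  135.1] t 29.4
[ 1.31793149  0.32161861 -4.12644502] 0.014456470849142245
```

Emit:
step_arm([
  [0,0,0,20,36,0,0],
  [0,0,0,36,65,2,0],
  [0,0,0,42,75.5,5,0],
  [0,0,0,42,75.5,7,0],
  [0,0,0,42,75.5,7,0],
])

```text
clock: 30.02
tool_pos: [0.4878, 0.083, 0.1279]
ee_rot: [0.996, -0.085, -0.001, 0.0]
force: [-0.4, 0.1, -3.9]
grip_width: 0.0147
```

```bash
python3 - <<'E'
from h import *
im,d=cap('side')
go(488.6,81.5,101,-.173); print(ctrl.sense()['force'],ctrl.sense()['grip_width'])
cv2.imwrite('pics/z8.png',cv2.resize(im[110:205,300:390,::-1],None,fx=8,fy=6.3))
E
```

```text
row [0.001, 0.001, 0.002] [0.9, 1.5, 27.1] at [488.   83.1 128.1] t 30.07
[-0.51668982  0.35261772 -3.17381096] 0.014687408871874986
```

View pics/z8.png

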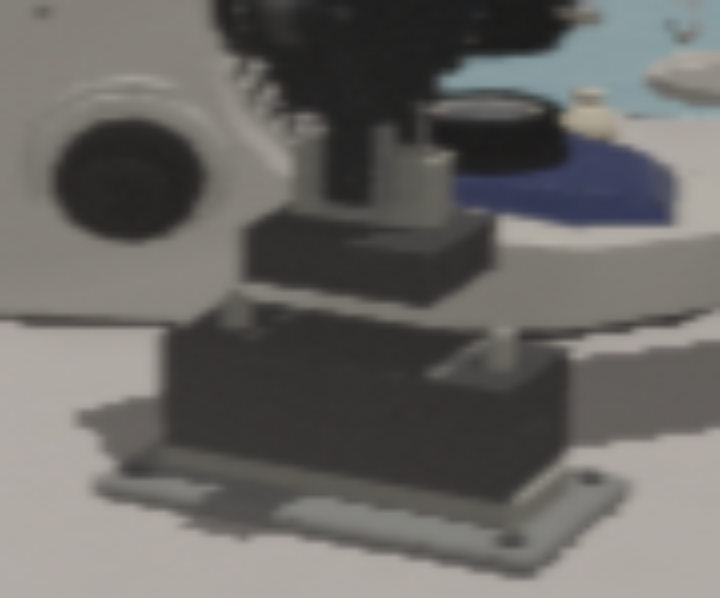

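The four-plate stack looks sound and the weight hangs level between the studs. Lowering.

Emit:
step_arm([
  [0,0,0.002,0.9,1.5,3,0],
  [0,0,0.002,0.9,1.5,10,0],
  [0,0,0.002,0.9,1.5,18,0],
  [0,0,0.002,0.9,1.5,24,0],
  [0,0,0.002,0.9,1.5,27,0],
])

```text
clock: 30.7
tool_pos: [0.4883, 0.0814, 0.1004]
ee_rot: [0.996, -0.086, -0.001, 0.0]
force: [-0.2, 0.3, -3.3]
grip_width: 0.0145
```

```bash
python3 - <<'E'
from h import *
go(488.6,81.5,99.8,-.173)
im,d=cap('side')
cv2.imwrite('pics/z9.png',cv2.resize(im[110:205,300:390,::-1],None,fx=8,fy=6.3))
E
```

```text
row [0.001, 0.002, 0.0] [0.3, -0.1, 0.6] at [488.3  81.4 100.4] t 30.7
```

View pics/z9.png

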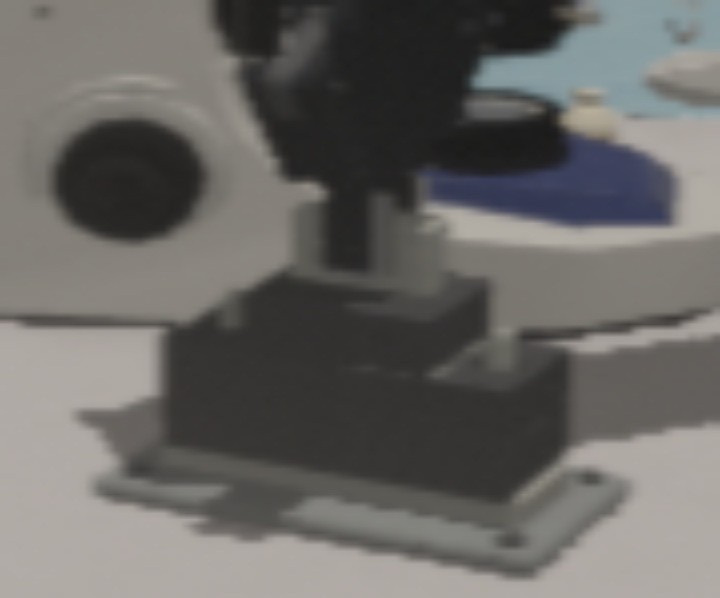

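Emit:
step_arm([
  [0,0,0,0,0,1,0],
  [0,0,0,0,0,1,0],
  [0,0,0,0,0,1,0.3],
  [0,0,0,0,0,1,0.6],
  [0,0,0,0,0,1,0.6],
])

```text
clock: 31.38
tool_pos: [0.4885, 0.0814, 0.0995]
ee_rot: [0.996, -0.086, -0.001, 0.0]
force: [-0.1, -0.8, -0.4]
grip_width: 0.051
```

Emit:
step_arm([
  [0,0,0,0,0,0,0.6],
  [0,0,0,0,0,-40,0.6],
  [0,0,0,0,0,-90,0.6],
  [0,0,0,0,-60,-140,0.6],
  [0,0,0,0,-120,-150,0.6],
])

```text
clock: 32.0
tool_pos: [0.5089, 0.1881, 0.2491]
ee_rot: [0.996, -0.088, 0.001, 0.0]
force: [1.5, -0.3, -0.5]
grip_width: 0.0515
```

Emit:
step_arm([
  [0,0,0,0,-60,-20,0.6],
  [0,0,0,0,-120,-40,0.6],
  [0,0,0,0,-180,-60,0.6],
  [0,0,0,0,-230,-80,0.6],
  [0,0,0,0,-230,-80,0.6],
])

```text
clock: 32.62
tool_pos: [0.5474, 0.4202, 0.3296]
ee_rot: [0.996, -0.085, 0.001, -0.002]
force: [0.0, 0.6, -0.8]
grip_width: 0.0511
```

```bash
python3 - <<'E'
from h import *
print(ctrl.sense()['clock'])
im,d=cap('side')
cv2.imwrite('pics/z10.png',cv2.resize(im[130:205,300:390,::-1],None,fx=8,fy=8))
im,d=cap('top','t10.png')
B=(488.5,81,-.173)
overlay(im,'top',[(tf(*B,l),(0,0,255)) for l in(box(156,84,10),box(120,50,70),box(66,50,94),box(50,16,124))],(365,165,430,265),6,'o10.png')
E
```

```text
32.625
```

View pics/z10.png

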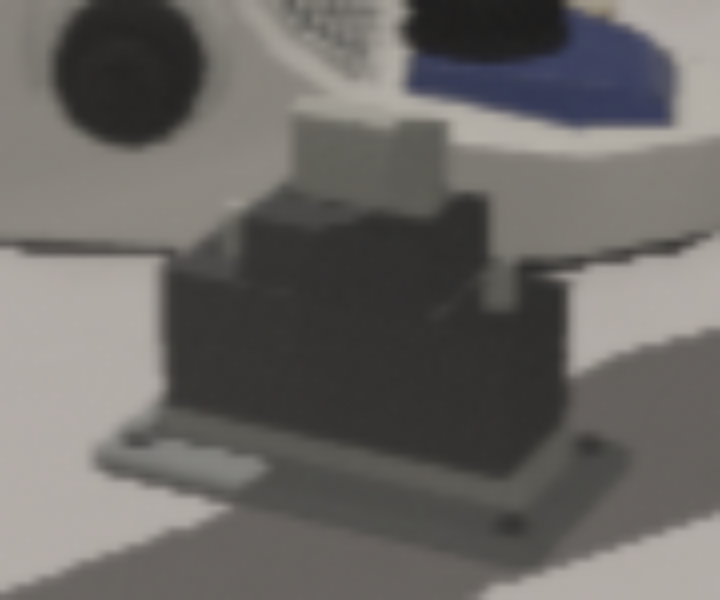

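View pics/o10.png

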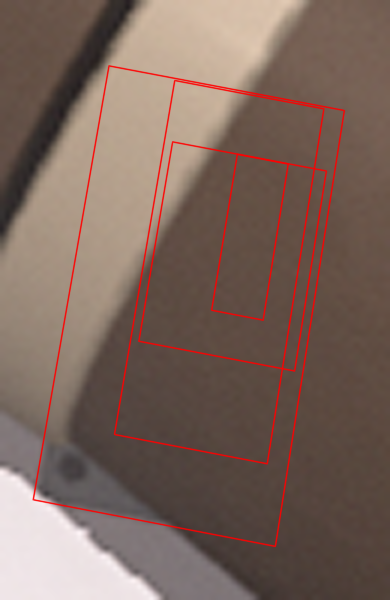

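View pics/t10.png

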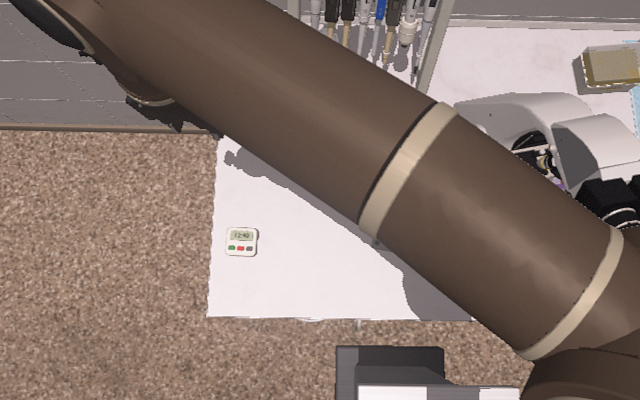

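The side view shows the stack flush and the weight seated. The arm blocks the top view, so I'll move it away to check from above.

Emit:
step_arm([
  [0,0,0,-55,-20,0,0.6],
  [0,0,0,-110,-40,0,0.6],
  [0,0,0,-165,-50,0,0.6],
  [0,0,0,-220,-50,0,0.6],
  [0,0,0,-280,-50,0,0.6],
])

```text
clock: 33.35
tool_pos: [0.3122, 0.507, 0.3257]
ee_rot: [0.996, -0.087, 0.002, 0.004]
force: [-0.1, 0.2, -1.3]
grip_width: 0.0511
```

```bash
python3 - <<'E'
from h import *
im,d=cap('top','t11.png')
B=(488.5,81,-.173)
overlay(im,'top',[(tf(*B,l),(0,0,255)) for l in(box(156,84,10),box(120,50,70),box(66,50,94),box(50,16,124))],(365,165,430,265),6,'o11.png')
masks('top','timer_center',.02);masks('top','weight_rib',.094);masks('top','plate_1_center',.07)
g=im[180:235,380:425].mean(-1); m=(g>145).astype(np.uint8)
n,lab,st,ce=cv2.connectedComponentsWithStats(m)
for i in range(1,n):
    if st[i,4]>40:
        v,u=np.nonzero(lab==i);P=raytoz('top',u+380,v+180,.124);print(st[i],rect(P[:,:2]))
E
```

```text
timer_center 0.75 px 241.0 241.0 (array([427.1, 398.3]), 65.0, 56.9, 1.543) 852
timer_center 0.41 px 390.0 222.0 (array([487.6,  83.1]), 155.8, 83.4, -0.17) 1179
weight_rib 0.77 px 402.0 208.0 (array([487.4,  83.7]), 68.8, 49.6, -0.164) 884
[ 30   0  15  55 346] (array([483.7,  59. ]), 101.7, 26.2, 0.02)
[ 22  12   9  24 123] (array([488.8,  81.9]), 44.3, 10.3, -0.177)
```

View pics/o11.png

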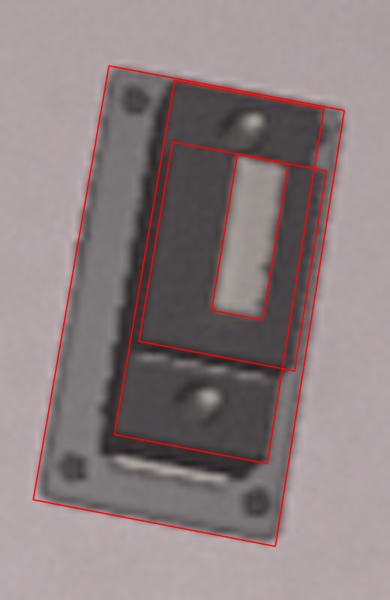

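From above, the rib measures (488.8, 81.9), yaw -0.177, against the pad's (488.5, 81), -0.173. The plate outline matches the overlay, and the timer is where it started.

```bash
python3 -c "
from h import *
print(ctrl.close_job())"
```

```text
the job is handed in; nothing more can be done
None
```

The press is back together and the job is handed in. All four plates lie flat over both studs in one stack, with the closing weight on top between the studs. It took about 33 s of the 210 s allowed.

- **Weight:** in the last top picture its rib measured about 1 mm and 0.004 rad off the pad. The network's own mask of the weight put it about 3 mm and 0.01 rad off. Both are inside the 6 mm and 0.1 rad limits.
- **Plates:** the model outline of the stack fits the last top picture, and the side view shows the plates flush. The network did not report the plates in that last picture, so this rests on the outline fit, the side view and the seating heights.
- **Timer:** it measured within about 1.5 mm of where it started, which is within measurement error.
- **Robot:** the arm was clear of everything when I handed in. The highest wrist force I read was about 30 N, when the second plate touched down.
- **Along the way:** the first grip on the fourth plate was too shallow, so I set it down and gripped it again lower. I saw no slips and no plate knocked aside.
- **Camera disagreement:** overlays in the side camera were off by about 1 pixel (roughly 1–4 mm). I used it only to compare parts with each other and took positions from the top camera.

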